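Hang the drilling template on the keyhole studs of the sloping board

TASK

Mount the drilling template on the sloping work board: first take the red thread spool off it and stand the spool upright on the bench, then press the large ends of both keyholes over the two stud heads until the plate lies flat on the board, and slide the plate down the slope until it is fully home and locked under the heads. Let go, and leave the mug, the red tin and the green spool standing where they are.

Things in the scene. Friction and masses are not known exactly. Their poses are not given: they have to be found in the camera images.
- panel: Fixed sloping plywood face of the work board, 200 x 200 mm, tilted 35 degrees from level, lower edge towards the robot. Origin: on the face, half-way between the two steel studs, 116 mm above the bench. x points up the slope, y along the row of studs (about to the robot's left), z straight out of the face. The face spans x = -150 to +50 mm, y = -100 to +100 mm; the stand stays beneath it.
- stud_left (a point): Foot of the left stud, on the panel's face (panel y = +35 mm); axes as the panel's. Each fixed steel stud has a neck 8 mm thick and 8 mm long standing straight out of the face, then a domed head 16 mm in diameter and 4.5 mm high.
- stud_right (a point): Foot of the right stud, alike (panel y = -35 mm).
- template_grip (a point): Centre of the dark wooden grip block on the loose drilling template: a bare metal plate 160 x 120 x 5 mm (x, y, thickness), about 0.3 kg, at first flat on the bench. The block, 30 x 30 mm and 34 mm high, stands in the middle of its upper face; this point is 22 mm above the plate's underside. x points to the keyhole end of the plate, z up out of its block side.
- template_hole_left (a point): Centre, at the plate's underside, of the large end (24 mm diameter) of the template's left keyhole, at x = +30, y = +35 mm from the plate's middle; axes as the template's. From it a slot 12 mm wide runs towards +x and ends, rounded, 30 mm from this point. It goes over the left stud; then the plate slides about 26 mm down the slope until the necks meet the slot ends.
- template_hole_right (a point): The same of the right keyhole (x = +30, y = -35 mm), for the right stud.
- template_slots (a point): Point on the template's underside half-way between the two slot ends (x = +54, y = 0 mm from the plate's middle); axes as the template's, x pointing up the slope when mounted. With the template locked on the board this point lies at the panel's origin, within a few mm.
- red_spool_center (a point): Centre of the red thread spool, loose, 50 mm in diameter over its flanges and 60 mm high (this point 30 mm above its foot; the top flange is 12 mm thick); z is its axis. It starts standing on the template, at the end away from the keyholes. The bench nearer than the board, between y = 0 and y = 0.17 and beyond x = 0.40, is clear to stand it on.
- mug: Green mug, 96 mm high, 86 mm across, 125 mm with its handle; origin at the middle of that outline, underside; all of it lies within 63 mm of the origin seen from above. Loose, stands on the bench close to the template; to be left alone.
- red_tin: Round red tin, 72 mm in diameter and 44 mm high, origin at the centre of its underside. Loose, stands on the bench close to the template; to be left alone.
- green_spool: Green thread spool, 46 mm in diameter and 55 mm high, origin at the centre of its underside. Loose, stands on the bench beside the board; to be left alone.
Mind the look-alikes: they are no part of the job. Leave any purple or turquoise look-alike of the part that bears red_spool_center alone.

How it is judged (in metres and radians):
On the way, in this order (a step that is already met when the one before it is completed fails the run):
1. the red spool stands upright on the bench, off the template (height (world z) of red_spool_center between 0.025 and 0.0335 m and angle between red_spool_center's own z axis and vertical below 0.15 rad and contact force between red_spool and the fingers below 0.2 N), for 0.2 s.
2. the plate lies under both stud heads, large ends over the studs (x of template_slots in the frame of panel between 0.012 and 0.032 m and y of template_slots in the frame of panel between -0.007 and 0.007 m and z of template_slots in the frame of panel below 0.006 m and angle between the z axis of template_grip and the z axis of panel, either way round below 0.1 rad), for 0.02 s.
At the end, for the whole second after the job is handed in: The template lies flat on the board (within 5 mm and 4 degrees), both studs within 6 mm of the narrow slot ends, at rest; the red spool stands upright (within about 8 degrees) on the bench; mug, red tin and green spool have not been moved by more than 30 mm or tipped over (x of template_slots in the frame of panel between -0.006 and 0.006 m and y of template_slots in the frame of panel between -0.006 and 0.006 m and z of template_slots in the frame of panel between -0.003 and 0.005 m and angle between the z axis of template_grip and the z axis of panel, either way round below 0.07 rad and linear speed of each of template, red_spool below 0.02 m/s and height (world z) of red_spool_center between 0.025 and 0.0335 m and angle between red_spool_center's own z axis and vertical below 0.15 rad); the robot touches nothing.
It fails at once if the mug is moved by more than 30 mm or tipped (distance of mug from where it was at the start of the episode above 0.03 m or angle between mug's own z axis and vertical above 0.5 rad).
It fails at once if the red tin is moved by more than 30 mm or tipped (distance of red_tin from where it was at the start of the episode above 0.03 m or angle between red_tin's own z axis and vertical above 0.5 rad).
It fails at once if the green spool is moved by more than 30 mm or tipped (distance of green_spool from where it was at the start of the episode above 0.03 m or angle between green_spool's own z axis and vertical above 0.5 rad).
It also fails if it takes over 61 s, if anything falls off the work surface, if the arm or the gripper's body presses on something with over 40 N, if the wrist force passes 120 N, or if a joint passes its speed limit or range.

ROBOT

A 6-joint arm with a two-finger parallel gripper is mounted at the origin on the work surface; the furniture and walls round the work are solid. World frame = base frame: x ahead of the robot, y to its left, z up, the work surface at z = 0. Lengths are in mm, angles in degrees, forces in N, time in s.
With the tool pointing down it reaches from about 300 to 850 mm from the base axis. Payload 4.2 kg.
Tool frame: the origin (TCP) lies midway between the tips of the shut fingers; the grasp point (between the pads) lies env.grip_depth behind it (env.grip_depth is the distance from the TCP to the grasp point, in mm); z points along the fingers, y is the direction in which the jaws open and shut (so a half turn about z gives the same grasp; the last joint's range is limited). The gripper opens to 91 mm and grips with 3 to 60 N. Pads are 32 mm wide; open, the fingers measure 118 mm over their backs; the gripper's body (76 mm by 178 mm) begins 60 mm behind the grasp point.
Start: joints at [-68.583, 18.312, 89.639, -0, 72.044, -1.146], TCP at [220.632, -531.003, 213.976] pointing down, gripper open.
Joint ranges: [-177.97, 177.97], [-48.28, 115.42], [12.27, 149.76], [-77.06, 257.06], [2.81, 150.46], [-146.56, 146.56]. Speed limits (degrees/s): [147.25, 147.25, 180, 180, 180, 180].

INTERFACE

Orientations are given as [roll, pitch, yaw] about the fixed x, y, z axes, in that order (R = Rz(yaw) Ry(pitch) Rx(roll)).
In Python, from workcell import env, cams, spotter gives the robot as it stands.
- The arm moves only by the tool apply_moves, never from a script. Its argument "plan" is a list of rows, each an object with "jaw": the closure, from 0 (fully open) to 1 (shut); "delta_pos": the shift along the tool's x, y, z in mm, a list of three; "spin": the turn about the tool's z in rad. In form: [{"jaw": jaw, "delta_pos": [dx, dy, dz], "spin": spin}, ...]. A call has exactly 8 rows; each row is the pose to reach, as a shift and turn from the pose measured when the call began, along the tool's axes at that moment; what a row does not reach only later rows make up. A row lasts 1/8 s, in which the tool goes at most 62.5 mm and 10.7 degrees, less where a joint would pass 70% of its speed; a pose out of reach is approached as far as the arm can. A call with a gripper value outside its range is refused whole. The fingers move at their own pace and stop on an object; "squeeze" is the grip in N (left out, the last holds). Time passes only in rows, so rows that repeat a pose let the fingers close, or fill a call up. It gives the time, the measured TCP pose, the force and the opening at its end, in the units of the state.
- env.state(): the state, without advancing time (a new reading comes with each control period).
- cams.grab_frame(name): name is "side" or "top" or "wrist"; returns the picture (400x640x3 uint8, red, green, blue); there is no depth.
- cams.calibration(name): a dict with "camera_matrix" (3x3 intrinsics, pixels), "rvec" (rotation vector, rad) and "tvec" (3), from world to camera coordinates, as OpenCV has them. Camera axes: x right, y down, z forward; pixel columns grow to the right and rows downward; lengths in mm; the calibration is good to about 2 mm. A picture is of the moment at which its call begins: read the wrist's pose just before it. calibration takes no time and is no camera call; for the wrist camera it gives the pose at the moment of the call.
- env.job_done(): hands the job in, once; it reports no verdict.
Trained networks look in the newest picture that a camera, given by its name, has taken for a name from the list of things; names that differ only in an ending like _2 or _b are one class to them, and where a whole thing is asked for, a point or a joint stands for the part that bears it (a point fixed in the world has none). Each returns a list of dicts, best first, with "confidence" (0 to 1); they miss things now and then, are a little off and sometimes report something else, mostly with a low value. They report only what shows in the picture. A call takes as long as a camera call. They do not tell look-alikes from the thing itself.
- spotter.masks_of(camera, target): "region" (400x640 bool, what is visible of it) and "extent" ([left, top, right, bottom] in pixels, round what is visible of it).
The state is a dict: "time_s": time; "qpos": joint angles; "qvel": joint speeds; "effort": joint torques, N m; "ee_pos": TCP position; "ee_rot": TCP orientation; "force": force on the tool from outside, world axes, zero at the start; "torque": the same for the moment, N m; "gripper_width": finger opening in mm.
Only numpy, scipy, OpenCV 4.12 (cv2) and the standard library are available. Lean on these libraries where they do the work, as an engineer would, in place of code of your own. Each camera call takes 0.05 s, during which the arm holds its last target.

## Working session

There is one attempt and no reset: what is moved stays moved. The work goes in short steps, Python scripts to look and compute and a tool call to move; the robot and the scene stay as the last step left them, time stands still between calls to the robot, and variables do not carry over. Pictures are saved under pics/ and viewed, and the job is handed in when it is done.

Besides the shell and the picture viewer there is one more tool, called after "Emit:" as name(argument=value, ...), one argument or row to a line, values as JSON. apply_moves: Moves the arm, as the interface text tells. Its arguments: {"type":"object","properties":{"plan":{"type":"array"},"squeeze":{"type":"number"}},"required":["plan"]}

```bash
ls; mkdir -p pics; python3 - <<'E'
from workcell import env,cams,spotter
import cv2
print(env.state(), env.grip_depth)
for n in ("side","top","wrist"):
    im=cams.grab_frame(n); cv2.imwrite(f"pics/a_{n}.png",im[:,:,::-1])
    c=cams.calibration(n); print(n,c)
E
```

```text
pics
{'time_s': 0.0, 'qpos': array([-6.85838452e+01,  1.83508971e+01,  8.97076826e+01, -2.81124105e-03,
        7.20433093e+01, -1.14579506e+00]), 'qvel': array([ 0.06475594,  0.08564674, -0.0123743 ,  0.0312999 ,  0.0302869 ,
        0.01715037]), 'effort': array([-3.70219414e-04, -4.12461877e+01, -2.31972367e+01,  7.26618455e-02,
        4.57818643e-02, -1.73503581e-04]), 'ee_pos': array([ 220.41633645, -530.51781368,  213.11909155]), 'ee_rot': array([-1.79898078e+02,  6.34795401e-04,  2.25628195e+01]), 'force': array([-0.02170904,  0.4198501 , -0.85473463]), 'torque': array([-0.04207077,  0.02438789, -0.02415895]), 'gripper_width': 91.22577678167899} 18.8
side {'camera_matrix': array([[503.61817755,   0.        , 318.97749162],
       [  0.        , 503.61817755, 194.91646429],
       [  0.        ,   0.        ,   1.        ]]), 'rvec': array([ 0.51070046, -2.55121135,  1.41313329]), 'tvec': array([ 380.90938087,  298.45696526, 1150.88650632])}
top {'camera_matrix': array([[370.10016249,   0.        , 322.22703864],
       [  0.        , 370.10016249, 199.29366638],
       [  0.        ,   0.        ,   1.        ]]), 'rvec': array([ 2.18580843, -2.12699378,  0.12992313]), 'tvec': array([-230.7364817 ,  498.81486643,  907.25807358])}
wrist {'camera_matrix': array([[296.71454961,   0.        , 317.74608889],
       [  0.        , 296.71454961, 201.50141493],
       [  0.        ,   0.        ,   1.        ]]), 'rvec': array([-2.4242378 ,  1.61904529,  0.21657236]), 'tvec': array([-574.54115143,  -28.30195777,  391.79508711])}
```

View pics/a_side.png

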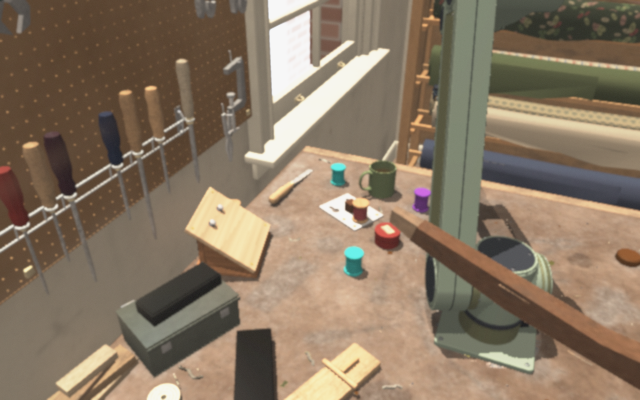

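View pics/a_top.png

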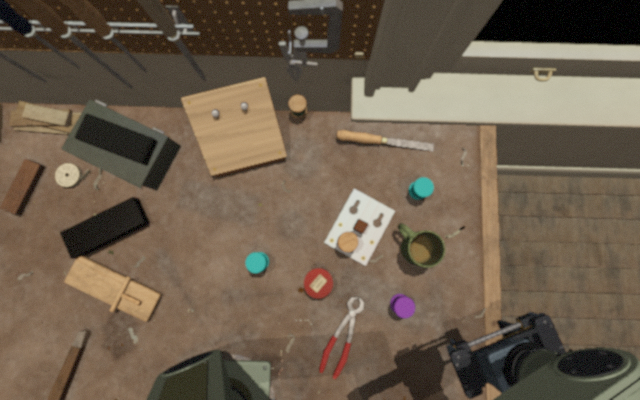

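View pics/a_wrist.png

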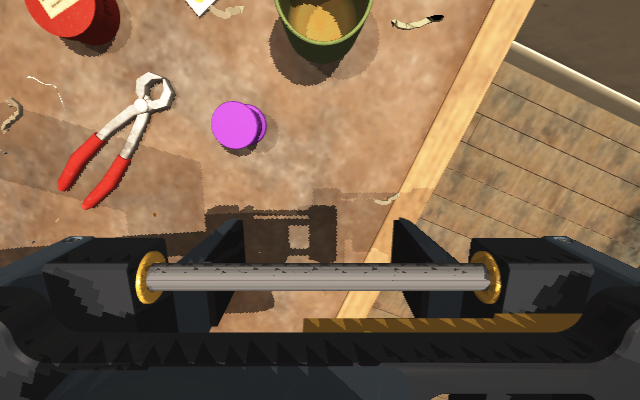

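```bash
cat > h.py <<'E'
import numpy as np,cv2
from workcell import env,cams,spotter
def cal(n):
    c=cams.calibration(n);R=cv2.Rodrigues(c["rvec"])[0];return c["camera_matrix"],R,np.array(c["tvec"]).ravel(),np.array(c["rvec"]).ravel()
def pix2z(C,uv,z):
    K,R,t,_=C;d=R.T@np.linalg.inv(K)@np.array([uv[0],uv[1],1.]);o=-R.T@t
    s=(z-o[2])/d[2];return o+s*d
def proj(C,P):
    K,R,t,rv=C;return cv2.projectPoints(np.array(P,float).reshape(-1,1,3),rv,t,K,None)[0].reshape(-1,2)
def tri(Cs,uvs):
    A=[];b=[]
    for C,uv in zip(Cs,uvs):
        K,R,t,_=C;P=K@np.c_[R,t]
        for i in (0,1):
            r=uv[i]*P[2]-P[i];A.append(r[:3]);b.append(-r[3])
    return np.linalg.lstsq(np.array(A),np.array(b),rcond=None)[0]
def save(n,im,box=None,s=1):
    if box: im=im[box[1]:box[3],box[0]:box[2]]
    im=cv2.resize(im,None,fx=s,fy=s,interpolation=cv2.INTER_CUBIC)
    cv2.imwrite(f"pics/{n}.png",im[:,:,::-1])
E
python3 - <<'E'
from h import *
im=cams.grab_frame("top");C=cal("top");save("b_top",im,(170,60,490,330),2.4)
ims=cams.grab_frame("side");save("b_side",ims,(170,130,450,290),2.8)
for t in ("red_spool_center","template_grip","mug","red_tin","green_spool"):
  for cam in ("top","side"):
    for d in spotter.masks_of(cam,t)[:4]:
        print(t,cam,round(d["confidence"],2),np.round(d["extent"]).tolist())
print("spool",pix2z(C,(348,243),65),"tmpl",pix2z(C,(360,227),5), "studs",pix2z(C,(215,113),128),pix2z(C,(244,106),128))
print("grid", [pix2z(C,u,0)[:2].round() for u in ((360,228),(320,283),(424,250))])
E
```

```text
red_spool_center top 0.96 [408.0, 176.0, 434.0, 200.0]
red_spool_center top 0.89 [245.0, 251.0, 270.0, 272.0]
red_spool_center top 0.59 [337.0, 231.0, 358.0, 253.0]
red_spool_center top 0.58 [388.0, 293.0, 417.0, 317.0]
red_spool_center side 0.84 [343.0, 248.0, 364.0, 277.0]
red_spool_center side 0.83 [411.0, 187.0, 430.0, 214.0]
red_spool_center side 0.78 [352.0, 199.0, 365.0, 222.0]
red_spool_center side 0.55 [329.0, 161.0, 345.0, 187.0]
template_grip top 0.91 [327.0, 190.0, 396.0, 265.0]
template_grip side 0.78 [320.0, 195.0, 381.0, 230.0]
mug top 0.98 [396.0, 225.0, 446.0, 270.0]
mug side 0.67 [367.0, 157.0, 397.0, 196.0]
red_tin top 0.84 [304.0, 268.0, 335.0, 300.0]
red_tin top 0.22 [336.0, 232.0, 362.0, 248.0]
red_tin side 0.56 [370.0, 222.0, 402.0, 250.0]
green_spool top 0.91 [290.0, 96.0, 308.0, 119.0]
spool [ 396.47263702 -282.06203858   65.        ] tmpl [ 438.7480847 -316.3097544    5.       ] studs [689.20378383  38.58490977 128.        ] [708.02616743 -28.27622278 128.        ]
grid [array([ 436., -317.]), array([ 294., -217.]), array([ 384., -482.])]
```

View pics/b_top.png

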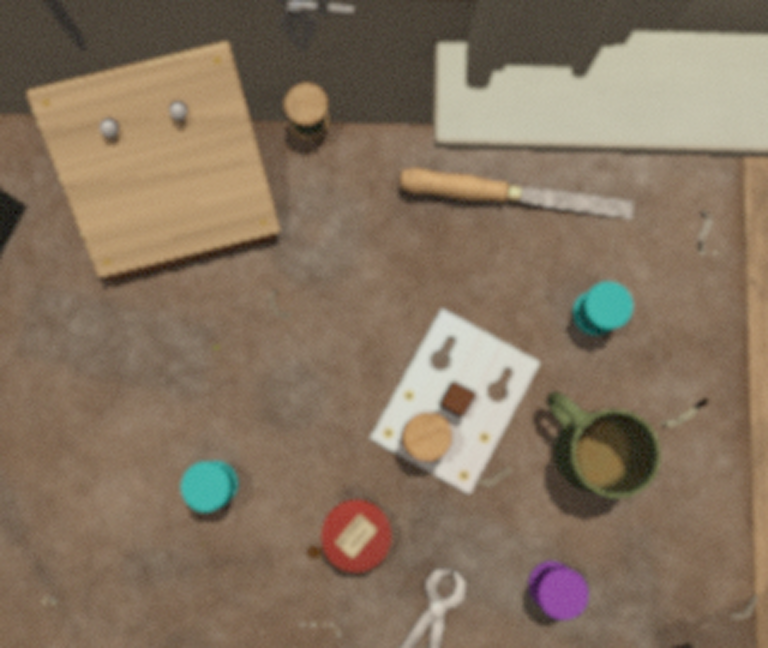

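View pics/b_side.png

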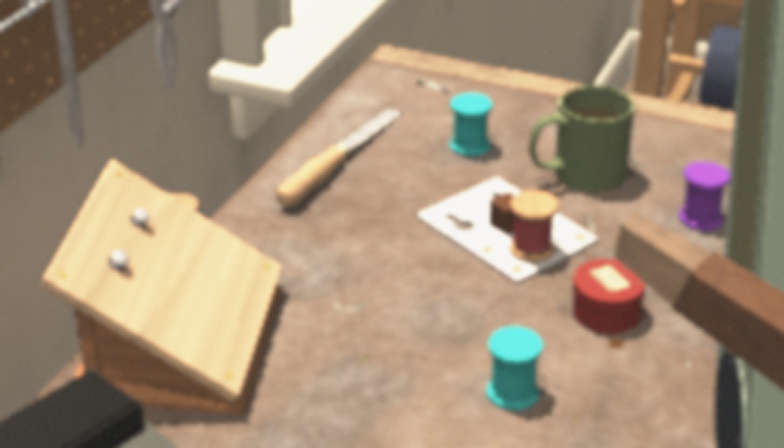

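```bash
python3 - <<'E'
from h import *
C=cal("top")
f=lambda u,z:pix2z(C,(u[0]/2.4+170-.3,u[1]/2.4+60-.3),z)
cs=[f(u,5) for u in ((443,309),(540,362),(471,493),(371,437))]
for c in cs: print(c.round(1))
print(np.mean(cs,0), [np.linalg.norm(cs[i]-cs[(i+1)%4]) for i in range(4)])
print("yaw",[np.degrees(np.arctan2(*(a-b)[[1,0]])) for a,b in((cs[0],cs[3]),(cs[1],cs[2]))])
print("spool",f((427,437),65),"tin",f((357,537),44),"mug",f((612,453),96),"green",f((306,104),55))
print("turq",f((208,487),60),f((606,306),60),"purp",f((562,592),60))
print("studs",f((109,127),125),f((178,111),125))
print("board corners",[f(u,z) for u,z in(((30,92),145),((229,42),145),((277,235),30),((101,277),30))])
K,R,t,_=cal("wrist"); s=env.state();o=-R.T@t
y=np.radians(s["ee_rot"][2]);X=np.array([np.cos(y),np.sin(y),0]);Y=np.array([np.sin(y),-np.cos(y),0])
print(o-s["ee_pos"],(o-s["ee_pos"])@X,(o-s["ee_pos"])@Y, R@X,R@Y, R[2])
E
```

```text
[ 538.9 -299.9    5. ]
[ 483.8 -405.6    5. ]
[ 342.2 -332.9    5. ]
[ 398.4 -225.2    5. ]
[ 440.83106765 -315.9085025     5.        ] [np.float64(119.22298169584083), np.float64(159.20666541158218), np.float64(121.43248054073382), np.float64(159.15844097827886)]
yaw [np.float64(-27.980622907028263), np.float64(-27.18531584711602)]
spool [ 399.35435616 -281.08546882   65.        ] tin [ 297.0890744  -213.56624872   44.        ] mug [ 388.55920836 -457.8533019    96.        ] green [ 747.41088289 -146.60109379   55.        ]
turq [343.66960555 -63.12133076  60.        ] [ 537.99509563 -462.53777066   60.        ] purp [ 251.07880917 -417.47898834   60.        ]
studs [691.22058378  39.30500216 125.        ] [709.28526421 -27.26188918 125.        ]
board corners [array([716.7545042 , 111.02135636, 145.        ]), array([772.20235252, -77.44719598, 145.        ]), array([ 610.36753871, -118.68423352,   30.        ]), array([559.58987406,  66.98801767,  30.        ])]
[ 68.78361794  28.2920333  171.48027716] 74.37441595054544 0.2673894420899725 [-8.70184993e-04 -9.65395878e-01 -2.60787349e-01] [ 9.99999621e-01 -8.47167922e-04 -2.00670175e-04] [-0.24090094 -0.09988402 -0.96539625]
```

Emit:
apply_moves(
  plan=[
    {"jaw": 0,"delta_pos": [52,-32,3],"spin": 0.17},
    {"jaw": 0,"delta_pos": [104,-65,6],"spin": 0.34},
    {"jaw": 0,"delta_pos": [156,-97,9],"spin": 0.51},
    {"jaw": 0,"delta_pos": [208,-130,12],"spin": 0.68},
    {"jaw": 0,"delta_pos": [260,-162,15],"spin": 0.88},
    {"jaw": 0,"delta_pos": [260,-162,15],"spin": 0.88},
    {"jaw": 0,"delta_pos": [260,-162,15],"spin": 0.88},
    {"jaw": 0,"delta_pos": [260,-162,15],"spin": 0.88},
  ],
)

```text
time_s: 1.75
ee_pos: [398.3, -282.2, 199.1]
ee_rot: [180.0, -0.0, -27.8]
force: [0.4, 0.1, -0.5]
gripper_width: 91.0
```

```bash
cat >> h.py <<'E'
def st():
    s=env.state();print("t",round(s["time_s"],2),"tcp",s["ee_pos"].round(1),"rot",s["ee_rot"].round(2),"F",s["force"].round(2),"w",round(s["gripper_width"],1),"q6",s["qpos"][5].round(1));return s
def todelta(s,target,yaw=None):
    R=cv2.Rodrigues(np.zeros(3))[0]
    from scipy.spatial.transform import Rotation as Ro
    R=Ro.from_euler('xyz',s["ee_rot"],degrees=True).as_matrix()
    d=R.T@(np.array(target)-s["ee_pos"])
    sp=None if yaw is None else -np.radians((yaw-s["ee_rot"][2]+180)%360-180)
    print("delta",d.round(1),"spin",sp)
E
python3 - <<'E'
from h import *
s=st();im=cams.grab_frame("wrist");C=cal("wrist");save("c_w",im,None,1.25)
for t in("red_spool_center","template_grip"):
  for d in spotter.masks_of("wrist",t)[:4]: print(t,d["confidence"],d["extent"])
print(proj(C,[[399,-281,65],[399,-281,5]]))
E
```

```text
t 1.75 tcp [ 398.3 -282.2  199.1] rot [ 1.7997e+02 -2.0000e-02 -2.7840e+01] F [ 0.44  0.14 -0.55] w 91.0 q6 81.2
red_spool_center 0.9 [388.7, 1.0, 429.3, 12.6]
red_spool_center 0.62 [444.9, 213.5, 502.0, 257.1]
red_spool_center 0.59 [295.6, 162.1, 342.2, 213.0]
template_grip 0.59 [275.5, 64.9, 381.0, 201.7]
[[316.72828179 193.90538113]
 [316.87990893 182.61823798]]
```

View pics/c_w.png

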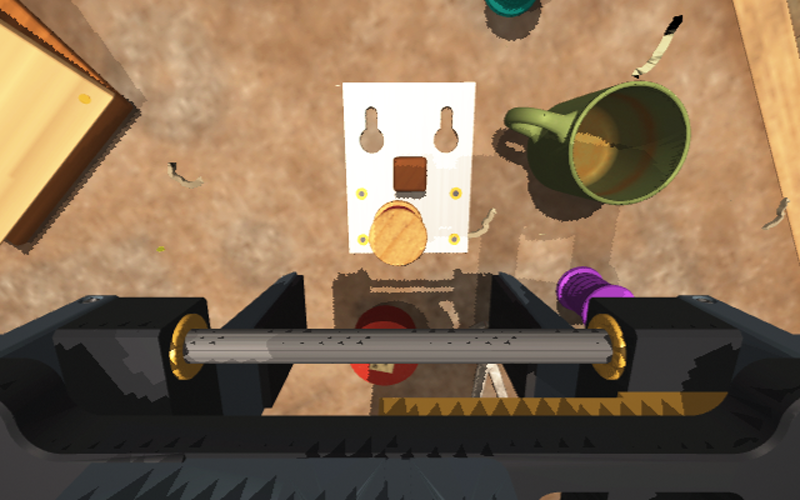

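```bash
python3 - <<'E'
from h import *
C=cal("wrist");g=lambda u,z:pix2z(C,(u[0]/1.25,u[1]/1.25),z)
print("spool",g((398.5,236),65))
cs=[g(u,5) for u in((344.5,83.5),(475,83),(468,252),(350,253))]
print(np.mean(cs,0),[np.linalg.norm(cs[i]-cs[(i+1)%4]).round(1) for i in range(4)])
print("yaw",[np.degrees(np.arctan2(*(a-b)[[1,0]])) for a,b in((cs[0],cs[3]),(cs[1],cs[2]))],np.degrees(np.arctan2(*(cs[0]-cs[1])[[1,0]]))-90)
bs=[g(u,39) for u in((394,157),(427,157),(426,187),(394,187))]
print(np.mean(bs,0),[np.linalg.norm(bs[i]-bs[(i+1)%4]).round(1) for i in range(4)])
E
```

```text
spool [ 402.81348064 -285.55453238   65.        ]
[ 441.09814034 -317.91021312    5.        ] [np.float64(118.6), np.float64(159.1), np.float64(120.5), np.float64(159.8)]
yaw [np.float64(-28.079393733463732), np.float64(-27.409808087352175)] -27.76950857019981
[ 443.33480905 -318.75991525   39.        ] [np.float64(28.6), np.float64(25.7), np.float64(28.3), np.float64(25.7)]
```

Emit:
apply_moves(
  plan=[
    {"jaw": 0,"delta_pos": [4,0,45],"spin": 0},
    {"jaw": 0,"delta_pos": [4,0,90],"spin": 0},
    {"jaw": 0,"delta_pos": [4,0,130],"spin": 0},
    {"jaw": 0,"delta_pos": [4,0,148],"spin": 0},
    {"jaw": 0,"delta_pos": [4,0,148],"spin": 0},
    {"jaw": 0.3,"delta_pos": [4,0,148],"spin": 0},
    {"jaw": 1,"delta_pos": [4,0,148],"spin": 0},
    {"jaw": 1,"delta_pos": [4,0,148],"spin": 0},
  ],
  squeeze=12,
)

```text
time_s: 2.9
ee_pos: [402.1, -284.7, 51.8]
ee_rot: [180.0, -0.1, -27.9]
force: [0.1, 0.1, -0.0]
gripper_width: 64.0
```

Emit:
apply_moves(
  plan=[
    {"jaw": 1,"delta_pos": [0,0,0],"spin": 0},
    {"jaw": 1,"delta_pos": [0,0,0],"spin": 0},
    {"jaw": 1,"delta_pos": [0,0,-20],"spin": 0},
    {"jaw": 1,"delta_pos": [0,0,-50],"spin": 0},
    {"jaw": 1,"delta_pos": [0,0,-80],"spin": 0},
    {"jaw": 1,"delta_pos": [0,0,-100],"spin": 0},
    {"jaw": 1,"delta_pos": [0,0,-100],"spin": 0},
    {"jaw": 1,"delta_pos": [0,0,-100],"spin": 0},
  ],
)

```text
time_s: 3.9
ee_pos: [401.3, -284.1, 150.9]
ee_rot: [180.0, -0.0, -27.9]
force: [-1.1, -0.2, -0.4]
gripper_width: 45.8
```

```bash
python3 - <<'E'
from h import *
s=st();im=cams.grab_frame("side");save("d_s",im,(300,110,480,260),4)
todelta(s,[450,90,150],-27.8)
E
```

```text
t 3.9 tcp [ 401.3 -284.1  150.9] rot [179.99  -0.   -27.92] F [-1.07 -0.21 -0.39] w 45.8 q6 81.3
delta [-132.2 -353.3    0.8] spin -0.002171599825111218
```

View pics/d_s.png

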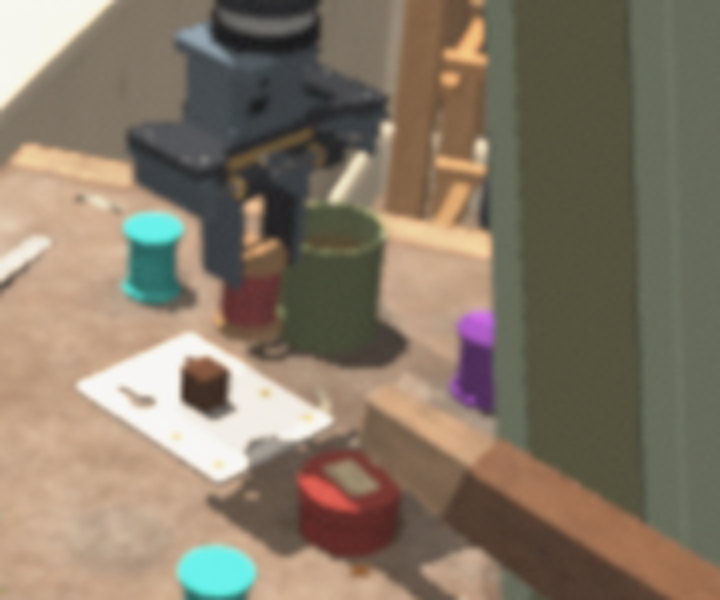

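Emit:
apply_moves(
  plan=[
    {"jaw": 1,"delta_pos": [-18,-50,0],"spin": 0},
    {"jaw": 1,"delta_pos": [-36,-100,0],"spin": 0},
    {"jaw": 1,"delta_pos": [-55,-150,0],"spin": 0},
    {"jaw": 1,"delta_pos": [-75,-200,0],"spin": 0},
    {"jaw": 1,"delta_pos": [-94,-250,0],"spin": 0},
    {"jaw": 1,"delta_pos": [-112,-300,0],"spin": 0},
    {"jaw": 1,"delta_pos": [-126,-338,0],"spin": 0},
    {"jaw": 1,"delta_pos": [-132,-353,0],"spin": 0},
  ],
)

```text
time_s: 4.95
ee_pos: [449.4, 91.4, 149.6]
ee_rot: [179.9, 0.1, -27.8]
force: [-0.3, 0.0, -0.7]
gripper_width: 46.2
```

```bash
python3 - <<'E'
from h import *
s=st();im=cams.grab_frame("side");save("e_s",im,(180,100,440,260),3)
im=cams.grab_frame("wrist");save("e_w",im,(200,150,440,330),3)
im=cams.grab_frame("top");save("e_t",im,(150,80,350,280),3)
E
```

```text
t 4.95 tcp [449.4  91.4 149.6] rot [ 1.7992e+02  1.3000e-01 -2.7770e+01] F [-0.33  0.01 -0.73] w 46.2 q6 127.8
```

View pics/e_s.png

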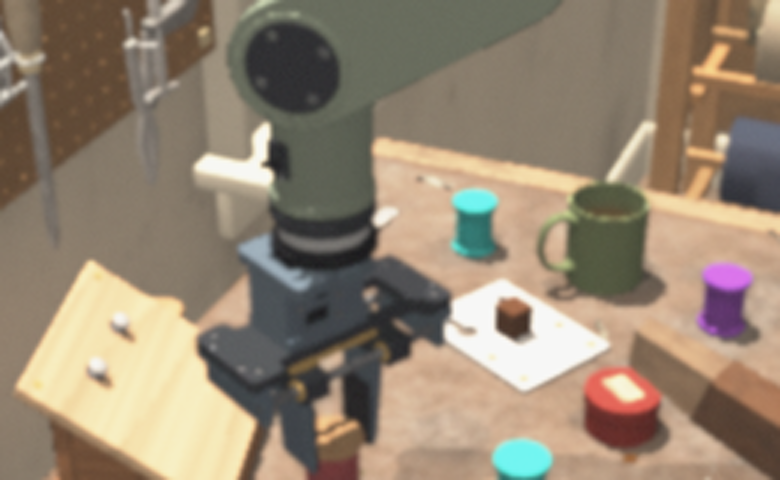

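View pics/e_w.png

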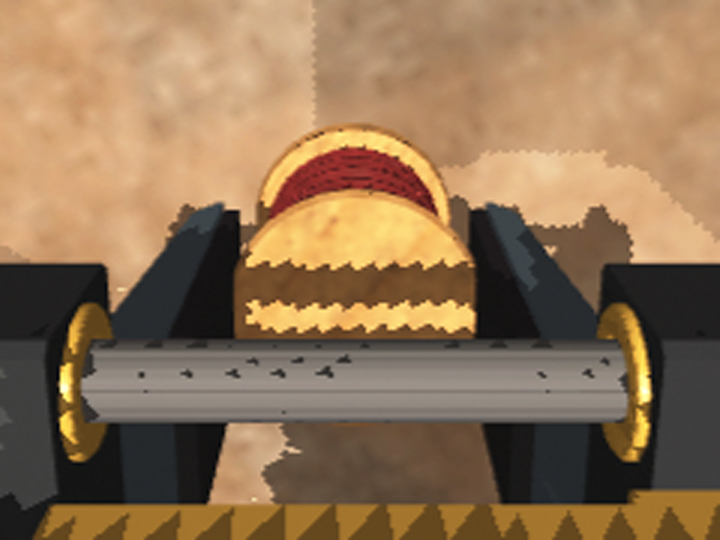

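View pics/e_t.png

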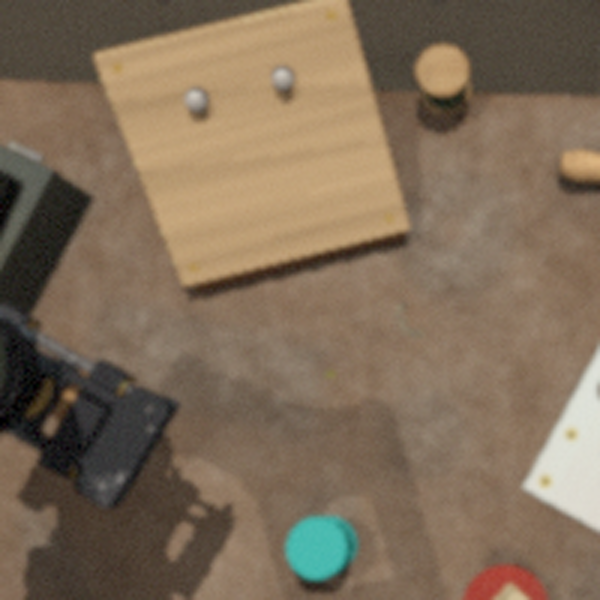

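```bash
cat > sp.py <<'E'
from h import *
from scipy.optimize import least_squares
s=env.state();C=cal("wrist");y=np.radians(s["ee_rot"][2]);X=np.array([np.cos(y),np.sin(y),0]);Y=np.array([np.sin(y),-np.cos(y),0]);Z=np.array([0,0,1.])
th=np.linspace(0,2*np.pi,180)
def disc(c,a,b,r): return c+r*(np.cos(th)[:,None]*a+np.sin(th)[:,None]*b)
def model(p):
    xo,yo,zo,ti=p   # spool top-face centre rel TCP, tilt about Y; axis up
    ax=np.cos(ti)*Z+np.sin(ti)*X; a=np.cross(Y,ax)
    top=s["ee_pos"]+xo*X+yo*Y+zo*Z
    P=[]
    for d in (0,12,48,60): P.append(proj(C,disc(top-d*ax,a,Y,25)))
    t=np.vstack(P[:2]);b=np.vstack(P[2:])
    return np.array([t[:,1].min(),t[:,0].min(),t[:,0].max(),b[:,1].min(),b[:,0].min(),b[:,0].max()])
ob=np.array([214,278.5,358.5,191.7,286,350.5])
for t0 in (-.3,0,.3):
    r=least_squares(lambda p:np.append(model(p)-ob,[0.1*(p[2]-15),0.1*p[0]]),[0,0,15,t0]);print(r.x[:3].round(1),np.degrees(r.x[3]),r.fun.round(1))
E
python3 sp.py
```

```text
[-8.  -0.1  2.8] -3.711636728925972 [-0.  -0.3  0.3  0.  -0.1  0.1 -1.2 -0.8]
[-8.  -0.1  2.8] -3.7116366059010644 [-0.  -0.3  0.3  0.  -0.1  0.1 -1.2 -0.8]
[-8.  -0.1  2.8] -3.7116368185738944 [-0.  -0.3  0.3  0.  -0.1  0.1 -1.2 -0.8]
```

Emit:
apply_moves(
  plan=[
    {"jaw": 1,"delta_pos": [0,0,30],"spin": 0},
    {"jaw": 1,"delta_pos": [0,0,60],"spin": 0},
    {"jaw": 1,"delta_pos": [0,0,85],"spin": 0},
    {"jaw": 1,"delta_pos": [0,0,92],"spin": 0},
    {"jaw": 1,"delta_pos": [0,0,94],"spin": 0},
    {"jaw": 1,"delta_pos": [0,0,96],"spin": 0},
    {"jaw": 1,"delta_pos": [0,0,98],"spin": 0},
    {"jaw": 1,"delta_pos": [0,0,98],"spin": 0},
  ],
)

```text
time_s: 6.1
ee_pos: [449.4, 89.4, 52.3]
ee_rot: [179.9, 0.1, -27.8]
force: [-0.6, 1.4, -0.7]
gripper_width: 45.8
```

```bash
python3 - <<'E'
from h import *
s=st();im=cams.grab_frame("side");save("f_s",im,(220,150,380,280),4)
E
```

```text
t 6.1 tcp [449.4  89.4  52.3] rot [ 1.7992e+02  6.0000e-02 -2.7850e+01] F [-0.63  1.36 -0.72] w 45.8 q6 127.7
```

View pics/f_s.png

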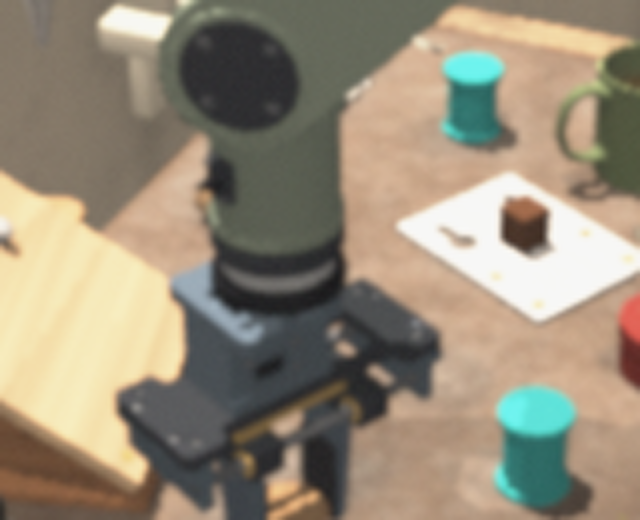

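Emit:
apply_moves(
  plan=[
    {"jaw": 1,"delta_pos": [0,0,1],"spin": 0},
    {"jaw": 1,"delta_pos": [0,0,2],"spin": 0},
    {"jaw": 1,"delta_pos": [0,0,3],"spin": 0},
    {"jaw": 1,"delta_pos": [0,0,4],"spin": 0},
    {"jaw": 1,"delta_pos": [0,0,5],"spin": 0},
    {"jaw": 1,"delta_pos": [0,0,5],"spin": 0},
    {"jaw": 1,"delta_pos": [0,0,5],"spin": 0},
    {"jaw": 1,"delta_pos": [0,0,5],"spin": 0},
  ],
)

```text
time_s: 7.15
ee_pos: [449.3, 89.4, 47.2]
ee_rot: [179.9, 0.1, -27.8]
force: [-0.3, -0.3, -0.1]
gripper_width: 46.2
```

```bash
python3 - <<'E'
from h import *
s=st();im=cams.grab_frame("side");save("g_s",im,(220,220,360,330),5)
E
```

```text
t 7.15 tcp [449.3  89.4  47.2] rot [ 1.7992e+02  6.0000e-02 -2.7850e+01] F [-0.34 -0.28 -0.14] w 46.2 q6 127.7
```

View pics/g_s.png

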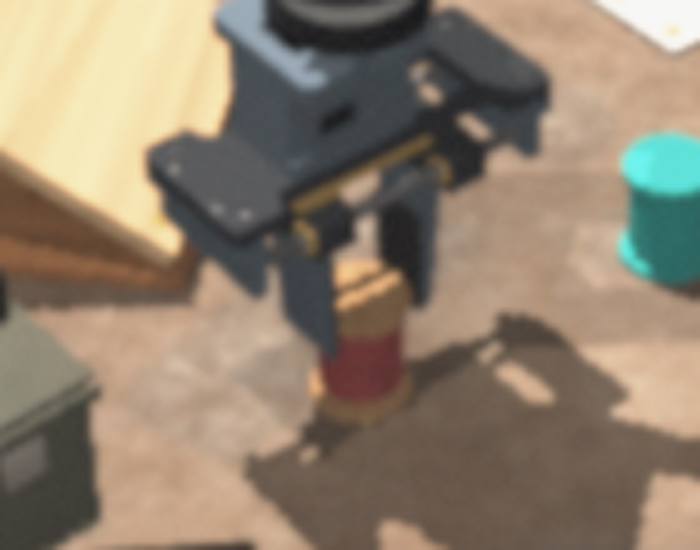

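Emit:
apply_moves(
  plan=[
    {"jaw": 1,"delta_pos": [0,0,1],"spin": 0},
    {"jaw": 1,"delta_pos": [0,0,2],"spin": 0},
    {"jaw": 1,"delta_pos": [0,0,2],"spin": 0},
    {"jaw": 0.4,"delta_pos": [0,0,2],"spin": 0},
    {"jaw": 0,"delta_pos": [0,0,2],"spin": 0},
    {"jaw": 0,"delta_pos": [0,0,2],"spin": 0},
    {"jaw": 0,"delta_pos": [0,0,2],"spin": 0},
    {"jaw": 0,"delta_pos": [0,0,2],"spin": 0},
  ],
)

```text
time_s: 8.2
ee_pos: [449.3, 89.4, 45.1]
ee_rot: [179.9, 0.1, -27.8]
force: [-0.0, -0.6, -0.3]
gripper_width: 90.6
```

Emit:
apply_moves(
  plan=[
    {"jaw": 0,"delta_pos": [0,0,0],"spin": 0},
    {"jaw": 0,"delta_pos": [0,0,0],"spin": 0},
    {"jaw": 0,"delta_pos": [0,0,-30],"spin": 0},
    {"jaw": 0,"delta_pos": [0,0,-70],"spin": 0},
    {"jaw": 0,"delta_pos": [0,0,-110],"spin": 0},
    {"jaw": 0,"delta_pos": [0,0,-150],"spin": 0},
    {"jaw": 0,"delta_pos": [0,0,-170],"spin": 0},
    {"jaw": 0,"delta_pos": [0,0,-170],"spin": 0},
  ],
)

```text
time_s: 9.2
ee_pos: [450.5, 89.6, 216.5]
ee_rot: [-180.0, -0.1, -27.8]
force: [0.4, 0.2, 0.1]
gripper_width: 91.0
```

```bash
python3 - <<'E'
from h import *
s=st();im=cams.grab_frame("side");save("h_s",im,(220,220,360,330),5);Cs=cal("side")
im=cams.grab_frame("wrist");save("h_w",im,None,1.25)
todelta(s,[442,-317.5,200],-27.8)
print(proj(Cs,[[449,89,0],[449,89,60]]))
E
```

```text
t 9.2 tcp [450.5  89.6 216.5] rot [-1.7996e+02 -1.0000e-01 -2.7850e+01] F [0.42 0.22 0.08] w 91.0 q6 127.7
delta [182.7 364.   16.5] spin -0.000803088748339633
[[290.93461273 297.02043315]
 [290.39652558 278.28738361]]
```

View pics/h_s.png

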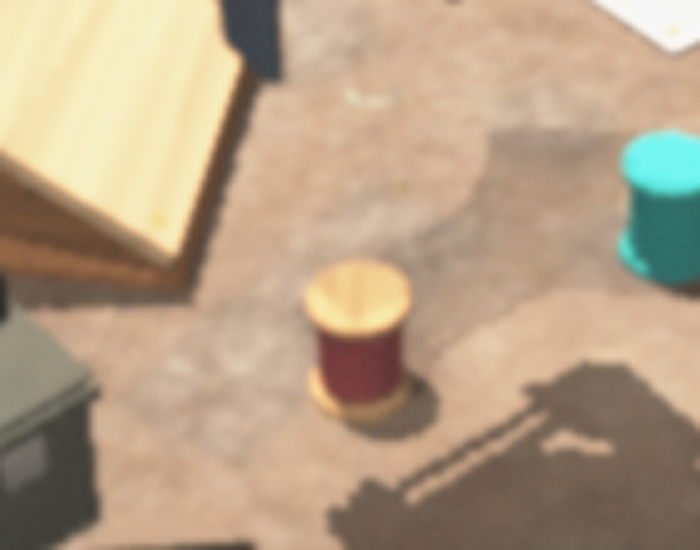

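View pics/h_w.png

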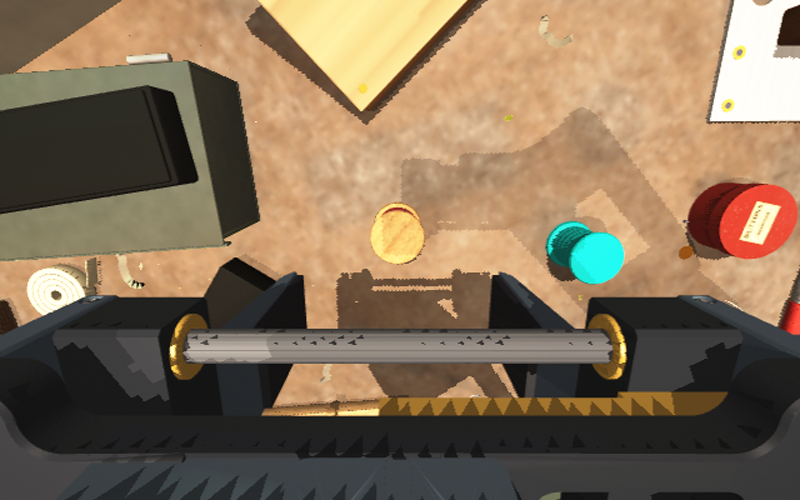

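Emit:
apply_moves(
  plan=[
    {"jaw": 0,"delta_pos": [50,-5,-30],"spin": -0.18},
    {"jaw": 0,"delta_pos": [100,-9,-33],"spin": -0.36},
    {"jaw": 0,"delta_pos": [150,-14,-33],"spin": -0.54},
    {"jaw": 0,"delta_pos": [190,-17,-33],"spin": -0.7},
    {"jaw": 0,"delta_pos": [205,-18,-33],"spin": -0.76},
    {"jaw": 0,"delta_pos": [205,-18,-33],"spin": -0.76},
    {"jaw": 0,"delta_pos": [205,-18,-33],"spin": -0.76},
    {"jaw": 0,"delta_pos": [205,-18,-33],"spin": -0.76},
  ],
)

```text
time_s: 10.3
ee_pos: [637.9, 10.1, 246.7]
ee_rot: [-180.0, 0.2, 15.7]
force: [-0.1, -0.1, -0.1]
gripper_width: 91.3
```

```bash
python3 - <<'E'
from h import *
s=st();im=cams.grab_frame("wrist");save("i_w",im,None,1.25)
im=cams.grab_frame("side");save("i_s",im,(170,160,290,280),5)
E
```

```text
t 10.3 tcp [637.9  10.1 246.7] rot [-179.99    0.22   15.71] F [-0.07 -0.08 -0.1 ] w 91.3 q6 74.2
```

View pics/i_w.png

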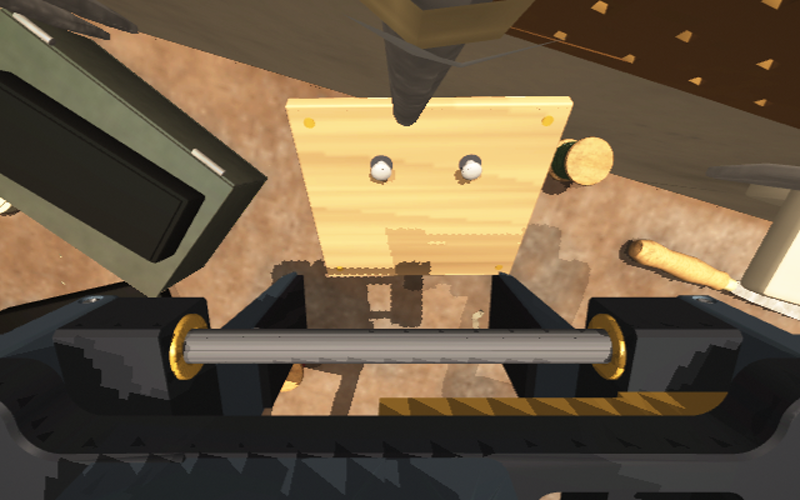

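View pics/i_s.png

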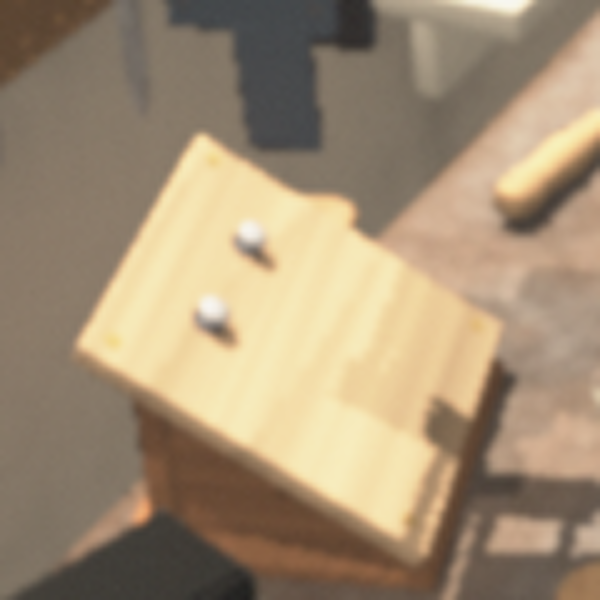

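```bash
cat > pf.py <<'E'
from h import *
from scipy.optimize import least_squares
Cw,Ct,Cs=cal("wrist"),cal("top"),cal("side")
def PP(p,q,tz=116,tilt=35):
    x,y,a=p[:3];c,s=np.cos(a),np.sin(a);t=np.radians(tilt)
    ex=np.array([c*np.cos(t),s*np.cos(t),np.sin(t)]);ey=np.array([-s,c,0]);ez=np.cross(ex,ey)
    return np.array([x,y,tz])+q[0]*ex+q[1]*ey+q[2]*ez
pts=dict(TL=(50,100,0),TR=(50,-100,0),BL=(-150,100,0),BR=(-150,-100,0),SL=(0,35,10.5),SR=(0,-35,10.5))
W=dict(TL=(288,107),TR=(571,106),BL=(325,275),BR=(523,275),SL=(380.5,170),SR=(469.5,170))
T=dict(TL=(30,92),TR=(229,42),BR=(277,235),BL=(101,277),SL=(109,127),SR=(178,111))
S=dict(BL=(418,562),BR=(500,322),TR=(205,133),TL=(78,346),SL=(213,312),SR=(249,237))
obs=[]
for k,u in W.items(): obs.append((Cw,k,np.array(u)/1.25,'W'))
for k,u in T.items(): obs.append((Ct,k,np.array(u)/2.4+(169.7,59.7),'T'))
for k,u in S.items(): obs.append((Cs,k,np.array(u)/5+(169.6,159.6),'S'))
def res(p,cams="WTS"): return np.concatenate([proj(C,PP(p,pts[k]))[0]-u for C,k,u,n in obs if n in cams])
for cs in("W","T","S","WTS"):
    r=least_squares(res,[700,5,.27],args=(cs,),loss='soft_l1');print(cs,r.x[:2].round(1),np.degrees(r.x[2]).round(2),np.round(res(r.x,cs).reshape(-1,2),1).tolist())
E
python3 pf.py; python3 -c "
from h import *
Cw,Ct,Cs=cal('wrist'),cal('top'),cal('side')
print([pix2z(Cw,(325,97),z) for z in(200,300)],[pix2z(Ct,(297,65),z) for z in (200,300)],[proj(Cs,pix2z(Cw,(325,97),z)) for z in(200,250,300)])"
```

```text
W [706.3   6.4] 15.79 [[-3.5, -1.8], [2.0, -1.5], [1.3, 0.5], [-12.3, 0.2], [-0.3, 1.9], [0.7, 1.8]]
T [705.1   7.1] 15.66 [[-1.4, -0.3], [0.3, 0.3], [1.5, -1.3], [-1.2, -0.1], [0.1, 0.6], [0.4, 0.3]]
S [704.1   6.8] 15.23 [[0.5, -0.6], [0.6, 1.1], [-0.9, 0.1], [-1.0, 0.1], [-0.1, -0.2], [0.8, -0.3]]
WTS [705.7   6.5] 15.74 [[-3.7, -1.2], [1.7, -0.7], [1.0, 0.8], [-12.6, 0.6], [-0.6, 2.5], [0.4, 2.4], [-1.1, -0.5], [0.5, 0.1], [1.8, -1.5], [-0.9, -0.3], [0.4, 0.4], [0.7, 0.0], [0.4, -1.1], [-0.1, 0.7], [-1.7, -0.0], [-1.2, -0.0], [-0.4, -0.4], [0.2, -0.5]]
[array([726.82386335,  29.45607919, 200.        ]), array([719.29367425,  29.74771256, 300.        ])] [array([ 776.09355818, -155.03441995,  200.        ]), array([ 725.36301814, -163.72133526,  300.        ])] [array([[198.08426327, 191.53316397]]), array([[196.91116918, 174.39915945]]), array([[195.68337668, 156.46623974]])]
```

```bash
python3 - <<'E'
from h import *
Ct,Cs,Cw=cal("top"),cal("side"),cal("wrist")
im=cams.grab_frame("top");save("j_t",im,(150,0,400,250),2.4)
im=cams.grab_frame("side");save("j_s",im,(130,0,330,240),2.5)
for z in(160,200,250,300,350):
  P=pix2z(Cw,(325,97),z);print(z,(proj(Ct,P)-[150,0])*2.4,(proj(Cs,P)-[130,0])*2.5)
E
```

```text
160 [[158.70314587 217.95692462]] [[172.46442251 511.75099274]]
200 [[145.65110314 202.74270481]] [[170.21065817 478.83290992]]
250 [[127.36977119 181.43292147]] [[167.27792294 435.99789862]]
300 [[106.46470797 157.06476443]] [[164.20844171 391.16559936]]
350 [[ 82.32741182 128.92892878]] [[160.99242199 344.19298494]]
```

View pics/j_t.png

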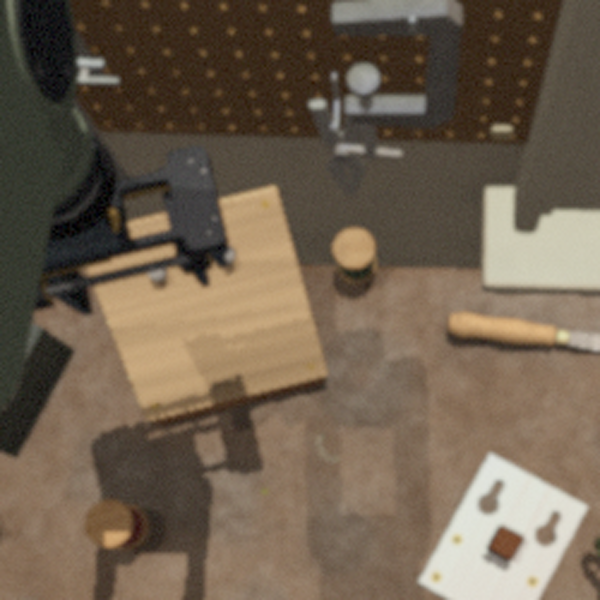

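View pics/j_s.png

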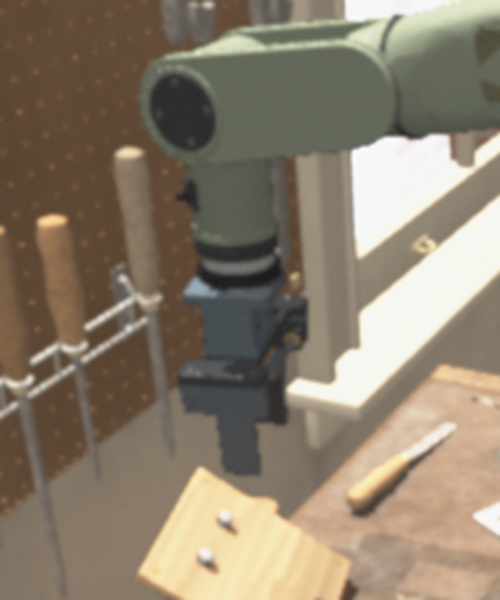

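```bash
python3 - <<'E'
from h import *
Ct,Cs,Cw=cal("top"),cal("side"),cal("wrist")
im=cv2.imread("pics/a_top.png")[:,:,::-1];save("k_t",im,(130,0,280,130),5)
im=cv2.imread("pics/a_side.png")[:,:,::-1];save("k_s",im,(140,30,280,200),4)
print(tri([Cw,Cs],[(325,97),(198,181)]))
E
```

```text
[723.80373116  28.67784667 230.65683525]
```

View pics/k_t.png

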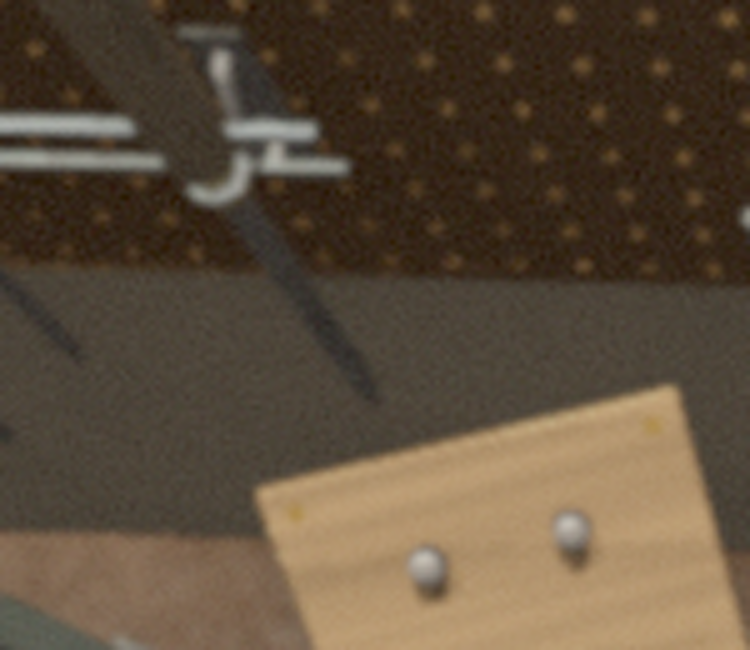

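View pics/k_s.png

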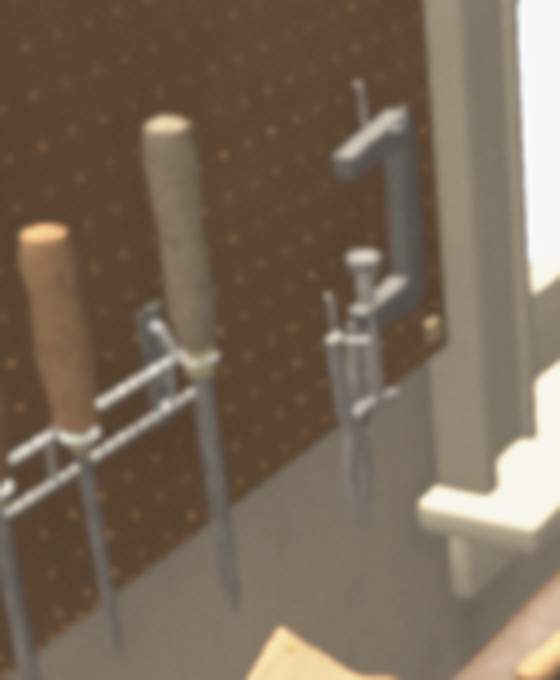

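```bash
python3 - <<'E'
from h import *
Ct,Cs,Cw=cal("top"),cal("side"),cal("wrist")
P=tri([Ct,Cs],[(204.7,79.6),(198.7,182)]);print(P,proj(Cw,P),proj(Ct,P),proj(Cs,P))
Q=tri([Ct,Cs],[(173.4,38),(189.2,119.5)]);print(Q,proj(Ct,Q),proj(Cs,Q))
E
```

```text
[720.8800546   31.49385029 230.81254238] [[319.90865431 102.55355358]] [[205.05775863  80.78281948]] [[198.16895262 181.73430024]]
[720.31615542  32.01237822 394.87474027] [[173.02131604  36.80627454]] [[189.64868133 119.77841369]]
```

Emit:
apply_moves(
  plan=[
    {"jaw": 0,"delta_pos": [-40,37,0],"spin": 0.1},
    {"jaw": 0,"delta_pos": [-80,75,10],"spin": 0.22},
    {"jaw": 0,"delta_pos": [-119,112,20],"spin": 0.33},
    {"jaw": 0.4,"delta_pos": [-159,150,30],"spin": 0.45},
    {"jaw": 0.4,"delta_pos": [-198,187,40],"spin": 0.57},
    {"jaw": 0.4,"delta_pos": [-238,225,47],"spin": 0.68},
    {"jaw": 0.4,"delta_pos": [-277,262,47],"spin": 0.76},
    {"jaw": 0.4,"delta_pos": [-277,262,47],"spin": 0.76},
  ],
)

```text
time_s: 11.5
ee_pos: [440.8, -319.9, 201.2]
ee_rot: [179.8, 0.1, -28.1]
force: [-0.0, 1.1, -0.6]
gripper_width: 54.9
```

```bash
python3 - <<'E'
from h import *
s=st();im=cams.grab_frame("wrist");save("l_w",im,(160,40,480,240),2.4)
todelta(s,[442,-317.5,60],-27.8)
C=cal("top");f=lambda u,z:pix2z(C,(u[0]/2.4+170-.3,u[1]/2.4+60-.3),z)
print("handle",f((552,402),50))
E
```

```text
t 11.5 tcp [ 440.8 -319.9  201.2] rot [ 1.7983e+02  9.0000e-02 -2.8130e+01] F [-0.01  1.11 -0.64] w 54.9 q6 81.1
delta [ 1.000e-01 -3.100e+00  1.412e+02] spin -0.005678136683944313
handle [ 438.61772849 -409.37156316   50.        ]
```

View pics/l_w.png

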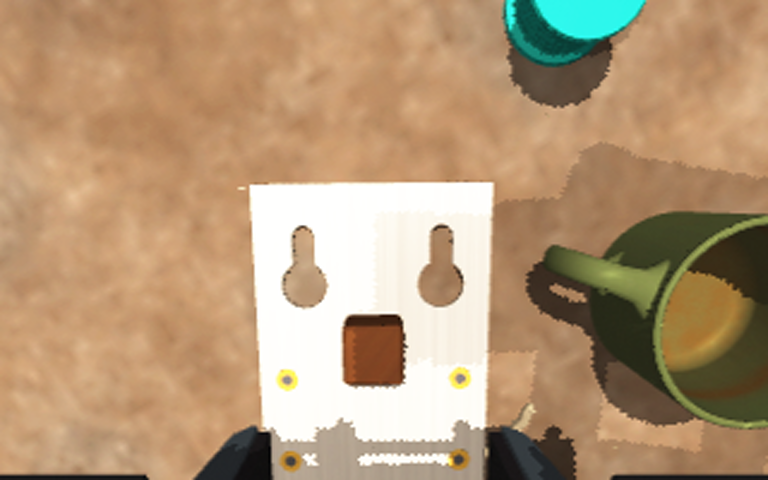

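```bash
python3 - <<'E'
from h import *
s=st();C=cal("wrist");g=lambda u,z:pix2z(C,(u[0]/2.4+159.7,u[1]/2.4+39.7),z)
bs=[g(u,39) for u in((351,325),(405,325),(404,386),(351,386))];print(np.mean(bs,0),[np.linalg.norm(bs[i]-bs[(i+1)%4]).round(1) for i in range(4)])
hs=[g(u,5) for u in((304.5,284),(440.5,284))];print(hs, np.mean(hs,0),np.degrees(np.arctan2(*(hs[0]-hs[1])[[1,0]]))-90)
m=np.mean(hs,0); a=np.radians(-27.8);print("mid from holes",m-30*np.array([np.cos(a),np.sin(a),0]))
pl=[g(u,5) for u in((250,184),(494,182))];mm=np.mean(pl,0);print("from edge",mm-80*np.array([np.cos(a),np.sin(a),0]),np.degrees(np.arctan2(*(pl[0]-pl[1])[[1,0]]))-90)
todelta(s,[442,-317.5,60],-27.8)
E
```

```text
t 11.55 tcp [ 441.9 -318.3  201.2] rot [ 1.799e+02  9.000e-02 -2.799e+01] F [ 0.18  0.64 -0.68] w 54.6 q6 81.1
[ 442.32738403 -317.36880377   39.        ] [np.float64(25.6), np.float64(29.9), np.float64(25.7), np.float64(29.9)]
[array([ 486.72996828, -298.33179814,    5.        ]), array([ 453.82761489, -360.07324857,    5.        ])] [ 470.27879158 -329.20252335    5.        ] -28.05339529348955
mid from holes [ 443.74136233 -315.21092414    5.        ]
from edge [ 443.64256303 -315.24662067    5.        ] -27.589940318483222
delta [ -0.   -1.  141.2] spin -0.003399736239009286
```

Emit:
apply_moves(
  plan=[
    {"jaw": 0.4,"delta_pos": [0,-2,50],"spin": 0},
    {"jaw": 0.4,"delta_pos": [0,-2,100],"spin": 0},
    {"jaw": 0.4,"delta_pos": [0,-2,145],"spin": 0},
    {"jaw": 0.4,"delta_pos": [0,-2,172],"spin": 0},
    {"jaw": 0.4,"delta_pos": [0,-2,182],"spin": 0},
    {"jaw": 0.4,"delta_pos": [0,-2,182],"spin": 0},
    {"jaw": 1,"delta_pos": [0,-2,182],"spin": 0},
    {"jaw": 1,"delta_pos": [0,-2,182],"spin": 0},
  ],
  squeeze=20,
)

```text
time_s: 12.55
ee_pos: [443.2, -317.1, 20.4]
ee_rot: [179.9, -0.1, -28.0]
force: [0.4, -0.0, 0.2]
gripper_width: 37.5
```

Emit:
apply_moves(
  plan=[
    {"jaw": 1,"delta_pos": [0,0,0],"spin": 0},
    {"jaw": 1,"delta_pos": [0,0,0],"spin": 0},
    {"jaw": 1,"delta_pos": [0,0,0],"spin": 0},
    {"jaw": 1,"delta_pos": [0,0,-20],"spin": 0},
    {"jaw": 1,"delta_pos": [0,0,-60],"spin": 0},
    {"jaw": 1,"delta_pos": [0,0,-100],"spin": 0},
    {"jaw": 1,"delta_pos": [0,0,-140],"spin": 0},
    {"jaw": 1,"delta_pos": [0,0,-150],"spin": 0},
  ],
)

```text
time_s: 13.55
ee_pos: [444.1, -317.4, 172.2]
ee_rot: [179.8, -0.3, -28.0]
force: [1.1, -0.4, -3.5]
gripper_width: 29.9
```

```bash
python3 - <<'E'
from h import *
s=st();im=cams.grab_frame("side");save("m_s",im,(290,110,450,260),4)
im=cams.grab_frame("wrist");save("m_w",im,None,1.25)
E
```

```text
t 13.55 tcp [ 444.1 -317.4  172.2] rot [179.84  -0.29 -27.99] F [ 1.12 -0.41 -3.55] w 29.9 q6 81.3
```

View pics/m_s.png

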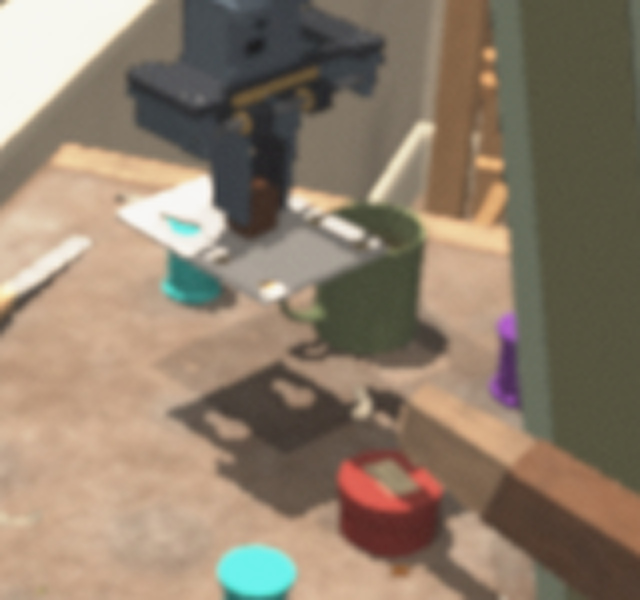

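View pics/m_w.png

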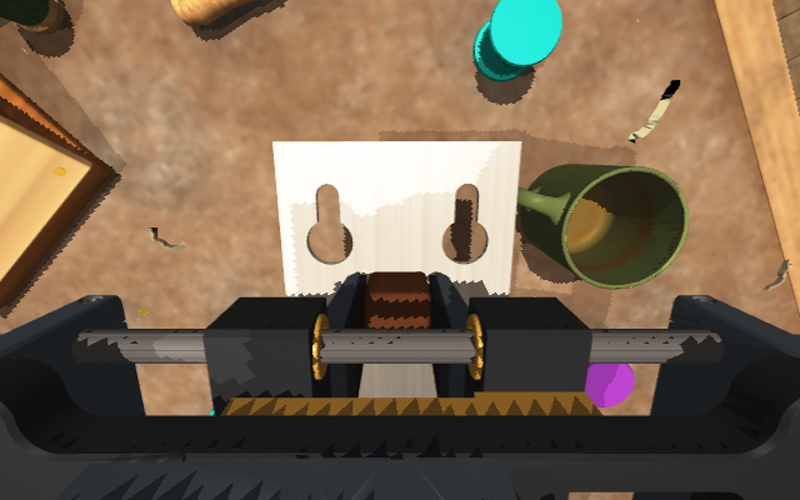

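Emit:
apply_moves(
  plan=[
    {"jaw": 1,"delta_pos": [1,-40,0],"spin": -0.08},
    {"jaw": 1,"delta_pos": [2,-90,0],"spin": -0.2},
    {"jaw": 1,"delta_pos": [4,-140,0],"spin": -0.33},
    {"jaw": 1,"delta_pos": [5,-190,0],"spin": -0.46},
    {"jaw": 1,"delta_pos": [6,-240,0],"spin": -0.58},
    {"jaw": 1,"delta_pos": [8,-290,0],"spin": -0.7},
    {"jaw": 1,"delta_pos": [9,-330,0],"spin": -0.76},
    {"jaw": 1,"delta_pos": [9,-342,0],"spin": -0.763},
  ],
)

```text
time_s: 14.65
ee_pos: [611.1, -16.6, 166.2]
ee_rot: [180.0, 0.3, 15.9]
force: [1.0, -0.1, -4.0]
gripper_width: 30.0
```

Emit:
apply_moves(
  plan=[
    {"jaw": 1,"delta_pos": [0,0,0],"spin": 0},
    {"jaw": 1,"delta_pos": [0,0,0],"spin": 0},
    {"jaw": 1,"delta_pos": [0,0,0],"spin": 0},
    {"jaw": 1,"delta_pos": [0,0,0],"spin": 0},
    {"jaw": 1,"delta_pos": [0,0,0],"spin": 0},
    {"jaw": 1,"delta_pos": [0,0,0],"spin": 0},
    {"jaw": 1,"delta_pos": [0,0,0],"spin": 0},
    {"jaw": 1,"delta_pos": [0,0,0],"spin": 0},
  ],
)

```text
time_s: 15.65
ee_pos: [611.1, -16.6, 166.2]
ee_rot: [180.0, 0.3, 15.9]
force: [0.2, -0.0, -3.4]
gripper_width: 30.0
```

```bash
python3 - <<'E'
from h import *
s=st();im=cams.grab_frame("wrist");save("n_w",im,None,1.25)
im=cams.grab_frame("side");save("n_s",im,(150,80,330,280),3)
todelta(s,[612.1,-19.6,135],15.7)
E
```

```text
t 15.65 tcp [611.1 -16.6 166.2] rot [179.98   0.31  15.89] F [ 0.19 -0.04 -3.36] w 30.0 q6 71.6
delta [ 0.3  3.2 31.2] spin 0.0032473884470542056
```

View pics/n_w.png

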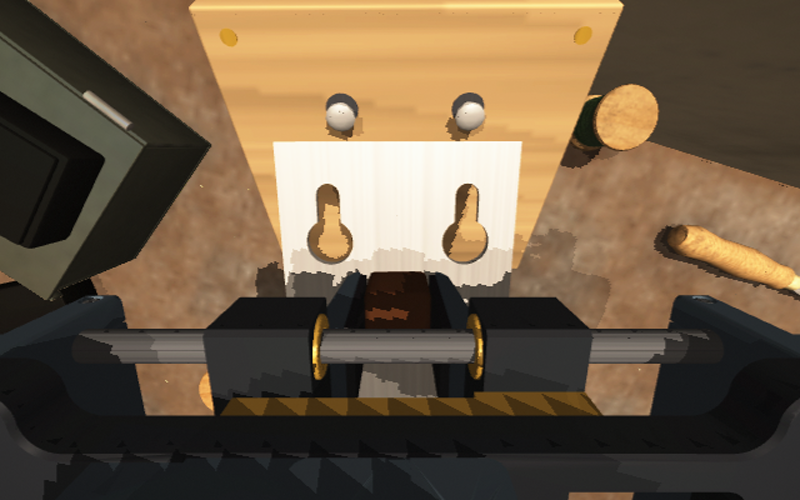

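View pics/n_s.png

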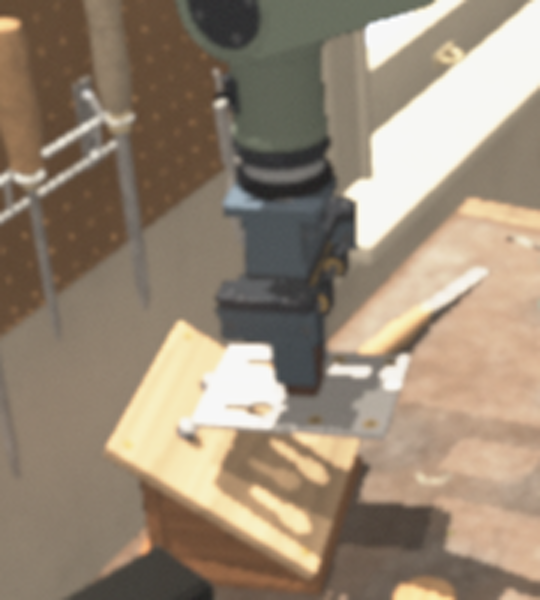

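```bash
python3 - <<'E'
from h import *
s=env.state();C=cal("wrist");g=lambda u,z:pix2z(C,(u[0]/1.25,u[1]/1.25),z)
y=np.radians(15.7);U=np.array([np.cos(y),np.sin(y),0]);V=np.array([-np.sin(y),np.cos(y),0])
o=np.array([705.5,6.6,116])
e=np.radians(35)
for k,px in(("L",(341.5,116)),("R",(470,115))):
    P=g(px,116+10.5*np.cos(e));d=P-o;print(k,P,"u",d@U+10.5*np.sin(e),"v",d@V)
for px in((330,241),(466,241)):
    P=g(px,s["ee_pos"][2]-15);d=P-s["ee_pos"];print("hole rel tcp u,v",d@U,d@V)
print("tcp v",(s["ee_pos"]-o)@V, "edge",(g((273.5,141.5),151)-s["ee_pos"])@V,(g((521.5,141.5),151)-s["ee_pos"])@V)
E
```

```text
L [692.14771455  37.54450813 124.60109647] u 1.5420152836441057 v 33.40315697216964
R [711.57620015 -29.06990339 124.60109647] u 2.219768550213918 v -35.98334406274105
hole rel tcp u,v 29.713053555334376 34.647453539534766
hole rel tcp u,v 29.880503780001707 -35.572522197978046
tcp v 3.215958776156873 edge 59.62053886995932 -59.77243056831186
```

Emit:
apply_moves(
  plan=[
    {"jaw": 1,"delta_pos": [1,4,15],"spin": 0},
    {"jaw": 1,"delta_pos": [1,4,32],"spin": 0},
    {"jaw": 1,"delta_pos": [1,4,39],"spin": 0},
    {"jaw": 1,"delta_pos": [1,4,46],"spin": 0},
    {"jaw": 1,"delta_pos": [1,4,53],"spin": 0},
    {"jaw": 1,"delta_pos": [1,4,60],"spin": 0},
    {"jaw": 1,"delta_pos": [1,4,65],"spin": 0},
    {"jaw": 1,"delta_pos": [1,4,65],"spin": 0},
  ],
  squeeze=12,
)

```text
time_s: 16.75
ee_pos: [610.5, -20.6, 100.2]
ee_rot: [-180.0, 0.6, 15.9]
force: [-3.0, -0.8, -3.1]
gripper_width: 29.6
```

```bash
python3 - <<'E'
from h import *
s=st();im=cams.grab_frame("wrist");save("o_w",im,None,1.25)
im=cams.grab_frame("side");save("o_s",im,(150,80,330,280),3)
E
```

```text
t 16.75 tcp [610.5 -20.6 100.2] rot [-179.96    0.61   15.9 ] F [-3.02 -0.79 -3.09] w 29.6 q6 71.3
```

View pics/o_w.png

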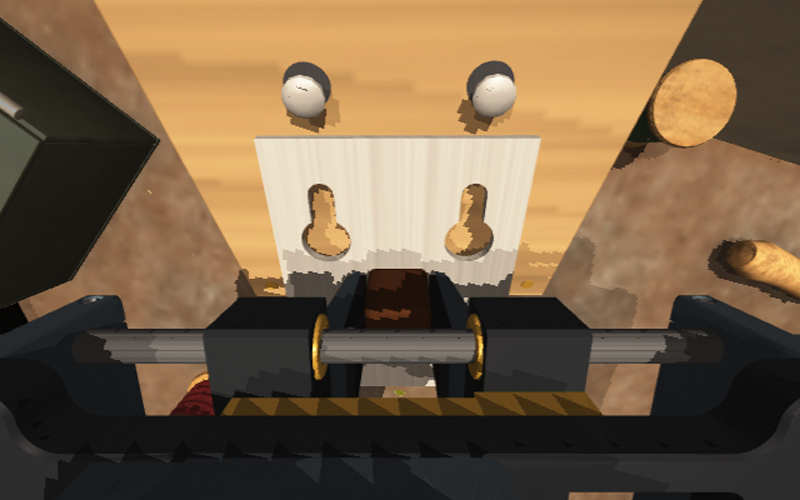

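View pics/o_s.png

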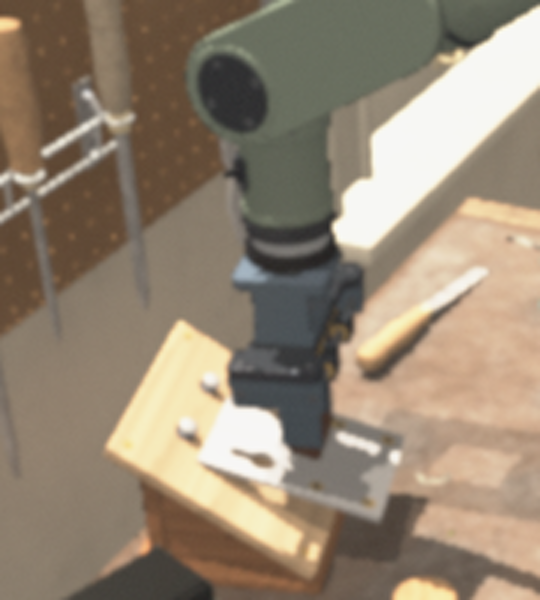

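Emit:
apply_moves(
  plan=[
    {"jaw": 1,"delta_pos": [0,0,6],"spin": 0},
    {"jaw": 1,"delta_pos": [0,0,12],"spin": 0},
    {"jaw": 1,"delta_pos": [-1,0,17],"spin": 0},
    {"jaw": 1,"delta_pos": [-1,0,21],"spin": 0},
    {"jaw": 1,"delta_pos": [-1,0,24],"spin": 0},
    {"jaw": 1,"delta_pos": [-1,0,26],"spin": 0},
    {"jaw": 1,"delta_pos": [-1,0,28],"spin": 0},
    {"jaw": 1,"delta_pos": [-1,0,28],"spin": 0},
  ],
)

```text
time_s: 17.85
ee_pos: [611.0, -20.7, 73.6]
ee_rot: [180.0, 0.4, 15.9]
force: [-1.0, -0.5, 2.9]
gripper_width: 29.6
```

```bash
python3 - <<'E'
from h import *
s=st();im=cams.grab_frame("wrist");save("p_w",im,None,1.25)
im=cams.grab_frame("side");save("p_s",im,(150,80,330,280),3)
E
```

```text
t 17.85 tcp [611.  -20.7  73.6] rot [179.99   0.38  15.9 ] F [-1.01 -0.53  2.93] w 29.6 q6 71.2
```

View pics/p_w.png

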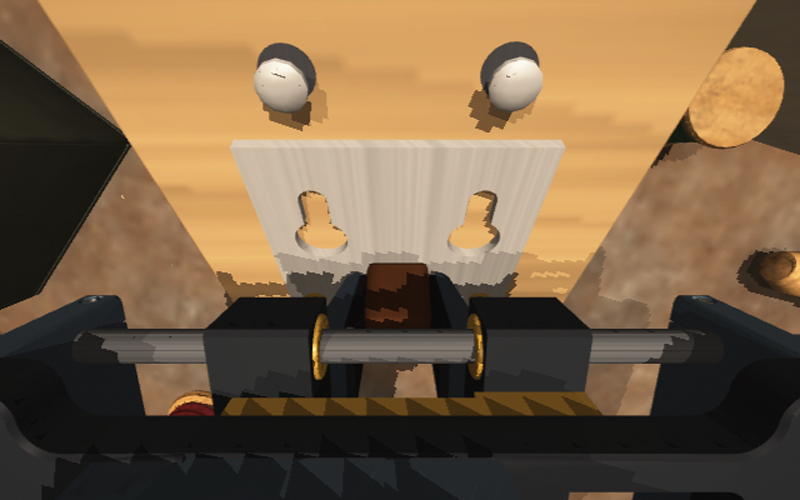

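View pics/p_s.png

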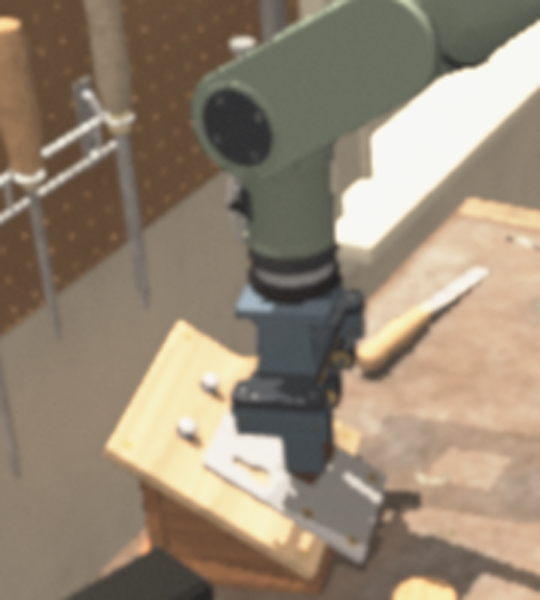

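Emit:
apply_moves(
  plan=[
    {"jaw": 1,"delta_pos": [0,0,1],"spin": 0},
    {"jaw": 1,"delta_pos": [0,0,2],"spin": 0},
    {"jaw": 1,"delta_pos": [0,0,3],"spin": 0},
    {"jaw": 1,"delta_pos": [0,0,3],"spin": 0},
    {"jaw": 1,"delta_pos": [0,0,4],"spin": 0},
    {"jaw": 1,"delta_pos": [0,0,4],"spin": 0},
    {"jaw": 1,"delta_pos": [0,0,4],"spin": 0},
    {"jaw": 1,"delta_pos": [0,0,4],"spin": 0},
  ],
)

```text
time_s: 18.95
ee_pos: [611.4, -20.6, 72.9]
ee_rot: [180.0, 0.2, 15.9]
force: [-5.9, 0.9, 16.5]
gripper_width: 29.8
```

```bash
python3 - <<'E'
from h import *
s=st();im=cams.grab_frame("side");save("q_s",im,(190,180,300,290),6)
im=cams.grab_frame("wrist");save("q_w",im,None,1.25)
E
```

```text
t 18.95 tcp [611.4 -20.6  72.9] rot [179.96   0.24  15.9 ] F [-5.86  0.94 16.53] w 29.8 q6 71.2
```

View pics/q_s.png

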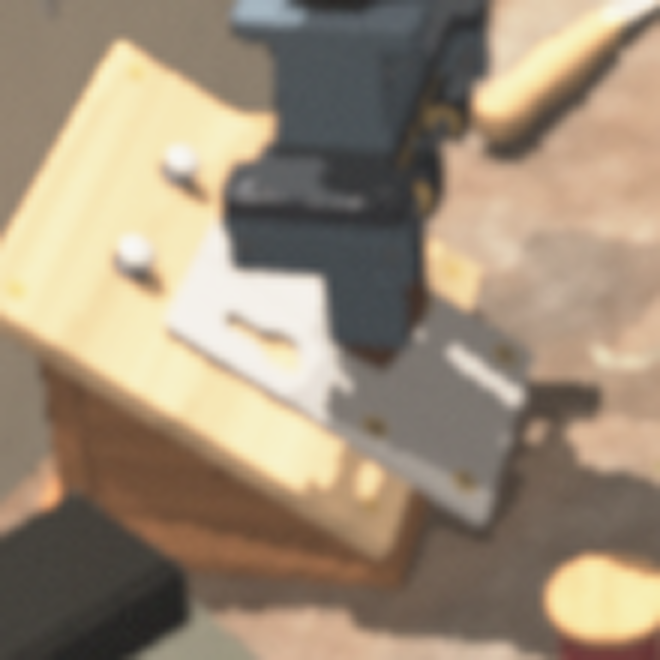

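View pics/q_w.png

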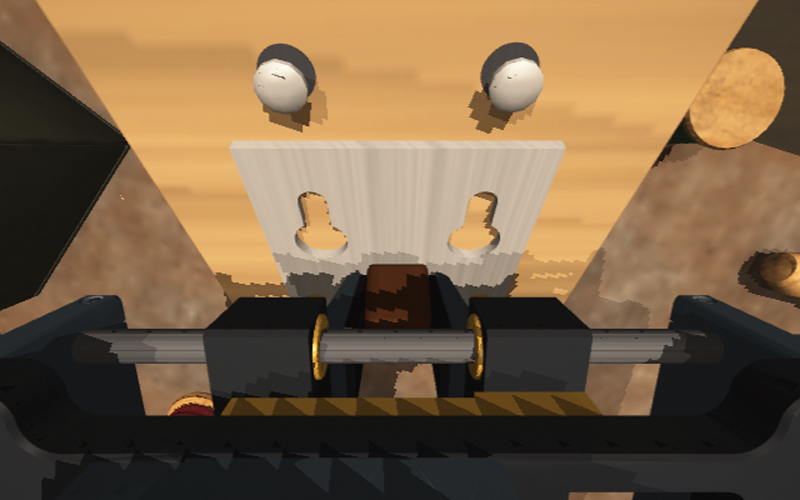

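```bash
cat > rel.py <<'E'
from h import *
a=np.radians(15.8);e=np.radians(35);O=np.array([706.2,6.2,116.])
EX=np.array([np.cos(a)*np.cos(e),np.sin(a)*np.cos(e),np.sin(e)]);EY=np.array([-np.sin(a),np.cos(a),0]);EZ=np.cross(EX,EY)
def pan(C,px,z,s=1.25):
    K,R,t,_=C;d=R.T@np.linalg.inv(K)@np.array([px[0]/s,px[1]/s,1.]);o=-R.T@t
    k=(z-(o-O)@EZ)/(d@EZ);P=o+k*d-O;return np.array([P@EX,P@EY])
E
python3 - <<'E'
from rel import *
s=st();C=cal("wrist")
for px in((285,84),(513,84)): print("stud",pan(C,px,10.5).round(1))
for px in((322,236),(473,236)): print("hole",pan(C,px,5).round(1))
for px in((232,141),(564,141)): print("edge",pan(C,px,5).round(1))
for px in((311,191),(485,191)): print("slot end",pan(C,px,5).round(1))
d=s["ee_pos"]-O;print("tcp panel",d@EX,d@EY,d@EZ)
E
```

```text
t 19.05 tcp [611.4 -20.6  72.9] rot [179.96   0.24  15.9 ] F [-5.39  0.92 17.47] w 29.8 q6 71.2
stud [ 1.6 33.1]
stud [  1.7 -34.1]
hole [-71.3  34.2]
hole [-71.2 -34.6]
edge [-21.5  58.1]
edge [-21.3 -58.7]
slot end [-44.5  34.4]
slot end [-44.4 -35.2]
tcp panel -105.4647262381506 0.001456004866806704 21.207320250423916
```

Emit:
apply_moves(
  plan=[
    {"jaw": 1,"delta_pos": [0,0,1],"spin": 0},
    {"jaw": 1,"delta_pos": [0,0,0],"spin": 0},
    {"jaw": 1,"delta_pos": [-5,0,-7],"spin": 0},
    {"jaw": 1,"delta_pos": [-10,0,-15],"spin": 0},
    {"jaw": 1,"delta_pos": [8,0,-28],"spin": 0},
    {"jaw": 1,"delta_pos": [25,0,-40],"spin": 0},
    {"jaw": 1,"delta_pos": [42,0,-51],"spin": 0},
    {"jaw": 1,"delta_pos": [42,0,-51],"spin": 0},
  ],
  squeeze=28,
)

```text
time_s: 20.05
ee_pos: [653.1, -9.0, 124.3]
ee_rot: [179.9, 0.1, 15.9]
force: [-0.6, -0.1, -3.2]
gripper_width: 29.9
```

```bash
python3 - <<'E'
from rel import *
s=st();im=cams.grab_frame("wrist");save("r_w",im,None,1.25)
im=cams.grab_frame("side");save("r_s",im,(150,80,330,280),3)
d=s["ee_pos"]-O;print("tcp panel",d@EX,d@EY,d@EZ)
E
```

```text
t 20.05 tcp [653.1  -9.  124.3] rot [1.7991e+02 1.2000e-01 1.5920e+01] F [-0.62 -0.11 -3.23] w 29.9 q6 72.4
tcp panel -40.49288834014693 -0.1124886335919428 38.510464626395965
```

View pics/r_w.png

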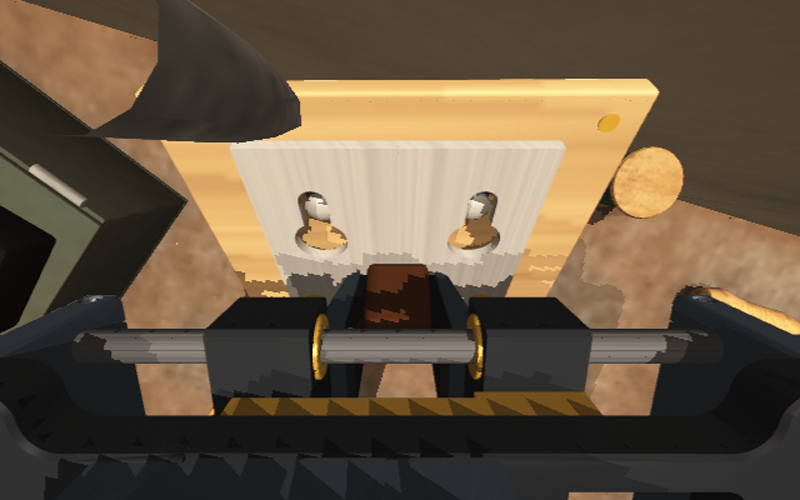

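View pics/r_s.png

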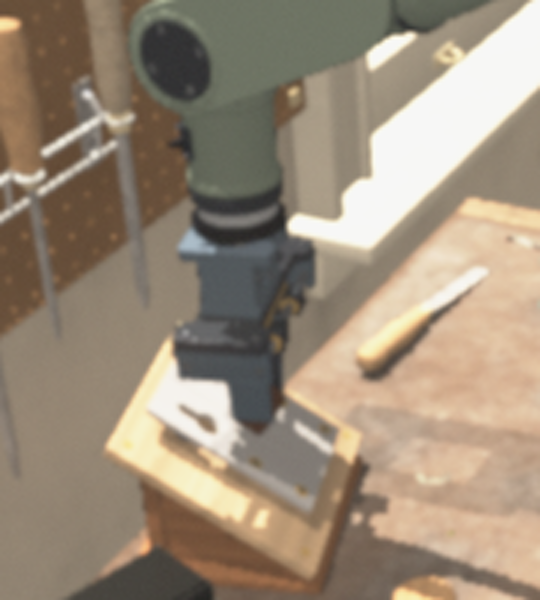

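```bash
python3 - <<'E'
from rel import *
import cv2
C=cal("wrist");s=env.state()
im=cv2.imread("pics/r_w.png");cv2.imwrite("pics/r_wc.png",cv2.resize(im[170:270,280:520],None,fx=3.3,fy=3.3,interpolation=cv2.INTER_CUBIC))
for px in((319,207),(480,206)): print("stud",pan(C,px,10.5).round(1))
for px in((322,236),(474,236)): print("hole",pan(C,px,22.3).round(1))
for px in((232,143),(564,143)): print("edge",pan(C,px,22.3).round(1))
for sx in(-2,0,2):
  print(sx,(proj(C,[O+sx*EX+y*EY+12.5*EZ for y in(35,-35)])*1.25).round(0).tolist())
E
```

```text
stud [-2.4 36.3]
stud [ -1.7 -37.9]
hole [-9.3 34.5]
hole [ -9.2 -34.8]
edge [39.9 58.7]
edge [ 40.  -58.8]
-2 [[321.0, 209.0], [474.0, 210.0]]
0 [[321.0, 206.0], [475.0, 206.0]]
2 [[320.0, 203.0], [476.0, 203.0]]
```

View pics/r_wc.png

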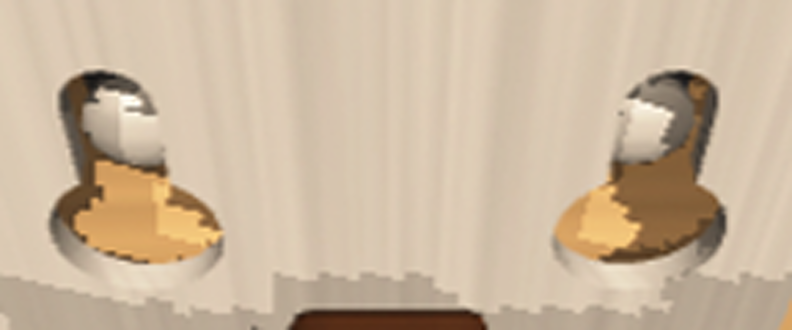

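```bash
python3 - <<'E'
from rel import *
C=cal("wrist")
th=np.linspace(0,2*np.pi,120)
for sx in(-4,-2,0,2):
  for y0 in (35,-35):
    r=[]
    for rad,z in((8,8),(7,10)):
      P=[O+(sx+rad*np.cos(t))*EX+(y0+rad*np.sin(t))*EY+z*EZ for t in th];q=proj(C,P)*1.25;r.append(q)
    q=np.vstack(r);print(sx,y0,"x",q[:,0].min().round(1),q[:,0].max().round(1),"ymax",q[:,1].max().round(1))
print("obs left outer",280+83/3.3,"right outer",280+692/3.3,"ymax",170+163/3.3)
def hole(hx,zl):
    P=[O+(hx+12*np.cos(t))*EX+(35+12*np.sin(t))*EY+zl*EZ for t in th];q=proj(C,P)*1.25;return q[:,0].min().round(1),q[:,0].max().round(1),q[:,1].max().round(1)
for hx in(-10,-8,-6,-4): print(hx,hole(hx,22.3),hole(hx,17.3))
print("obs top rim hole x",280+50/3.3,280+222/3.3,"top ymax",170+287/3.3,"under ymax",170+262/3.3)
E
```

```text
-4 35 x 305.8 340.3 ymax 219.4
-4 -35 x 455.0 489.5 ymax 219.5
-2 35 x 305.0 339.8 ymax 216.4
-2 -35 x 455.5 490.3 ymax 216.5
0 35 x 304.1 339.3 ymax 213.4
0 -35 x 456.0 491.2 ymax 213.5
2 35 x 303.3 338.8 ymax 210.3
2 -35 x 456.6 492.0 ymax 210.5
obs left outer 305.1515151515151 right outer 489.69696969696975 ymax 219.3939393939394
-10 (np.float64(294.4), np.float64(347.5), np.float64(253.6)) (np.float64(296.3), np.float64(348.4), np.float64(245.8))
-8 (np.float64(293.4), np.float64(347.1), np.float64(251.0)) (np.float64(295.4), np.float64(348.0), np.float64(243.1))
-6 (np.float64(292.4), np.float64(346.6), np.float64(248.3)) (np.float64(294.4), np.float64(347.6), np.float64(240.4))
-4 (np.float64(291.4), np.float64(346.1), np.float64(245.6)) (np.float64(293.5), np.float64(347.1), np.float64(237.6))
obs top rim hole x 295.1515151515151 347.27272727272725 top ymax 256.969696969697 under ymax 249.3939393939394
```

Emit:
apply_moves(
  plan=[
    {"jaw": 1,"delta_pos": [3,0,-2],"spin": 0},
    {"jaw": 1,"delta_pos": [6.5,0,-4.5],"spin": 0},
    {"jaw": 1,"delta_pos": [7.5,0,-3],"spin": 0},
    {"jaw": 1,"delta_pos": [8,0,-2.5],"spin": 0},
    {"jaw": 1,"delta_pos": [8,0,-2.5],"spin": 0},
    {"jaw": 1,"delta_pos": [8,0,-2.5],"spin": 0},
    {"jaw": 1,"delta_pos": [8,0,-2.5],"spin": 0},
    {"jaw": 1,"delta_pos": [8,0,-2.5],"spin": 0},
  ],
)

```text
time_s: 21.15
ee_pos: [658.4, -7.0, 125.4]
ee_rot: [180.0, 0.4, 15.9]
force: [-0.7, -0.7, -3.6]
gripper_width: 30.0
```

```bash
python3 - <<'E'
from rel import *
s=st();im=cams.grab_frame("wrist");save("s_w",im,(224,130,416,220),4.125)
im=cams.grab_frame("side");save("s_s",im,(150,80,330,280),3)
d=s["ee_pos"]-O;print("tcp panel",d@EX,d@EY,d@EZ)
E
```

```text
t 21.15 tcp [658.4  -7.  125.4] rot [179.99   0.38  15.9 ] F [-0.74 -0.71 -3.59] w 30.0 q6 72.6
tcp panel -35.26671482192847 0.312703365116636 36.164823378893104
```

View pics/s_w.png

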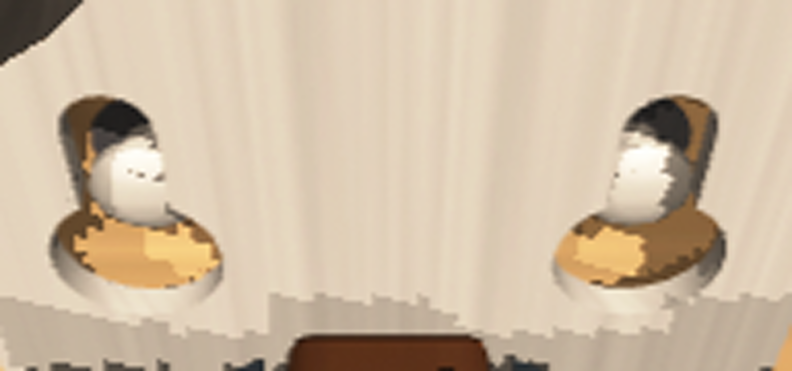

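View pics/s_s.png

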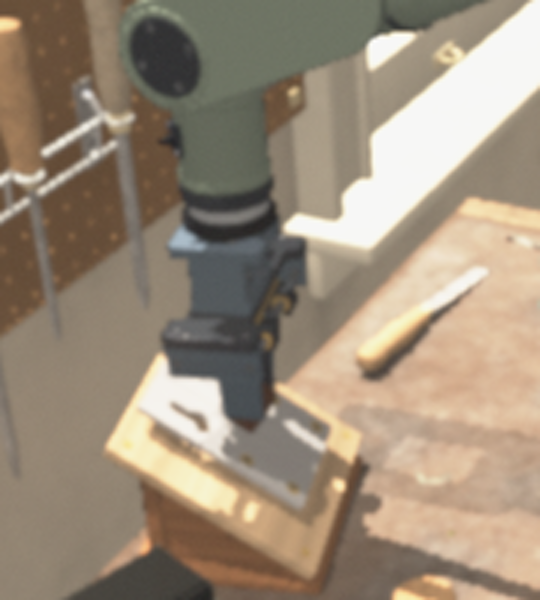

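```bash
cat > fitrel.py <<'E'
from rel import *
from scipy.optimize import brentq
import sys
th=np.linspace(0,2*np.pi,120)
def run(zu,dome,top,under):
    C=cal("wrist")
    def ym(x,rs):
        return max((proj(C,[O+(x+r*np.cos(t))*EX+(35+r*np.sin(t))*EY+z*EZ for t in th])*1.25)[:,1].max() for r,z in rs)
    f=lambda rs,v: brentq(lambda x: ym(x,rs)-v,-40,30)
    print("stud",f([(8,8),(7,10)],dome),"hole top",f([(12,zu+5)],top),"under",f([(12,zu)],under))
E
python3 - <<'E'
from fitrel import *
run(15,229.8,257.3,249.5)
E
```

```text
stud -0.6191489362757521 hole top -4.512572177725494 under -4.569321628641546
```

```bash
python3 - <<'E'
from rel import *
for i in range(3):
  s=st();d=s["ee_pos"]-O;print("tcp panel",d@EX,d@EY,d@EZ)
E
```

```text
t 21.25 tcp [658.3  -7.  125.4] rot [179.99   0.38  15.9 ] F [ 0.06 -0.09 -4.63] w 30.1 q6 72.6
tcp panel -35.27923895331064 0.3146681200873784 36.16746294114035
t 21.25 tcp [658.3  -7.  125.4] rot [179.99   0.38  15.9 ] F [ 0.06 -0.09 -4.63] w 30.1 q6 72.6
tcp panel -35.27923895331064 0.3146681200873784 36.16746294114035
t 21.25 tcp [658.3  -7.  125.4] rot [179.99   0.38  15.9 ] F [ 0.06 -0.09 -4.63] w 30.1 q6 72.6
tcp panel -35.27923895331064 0.3146681200873784 36.16746294114035
```

Emit:
apply_moves(
  plan=[
    {"jaw": 1,"delta_pos": [2,0,-1.5],"spin": 0},
    {"jaw": 1,"delta_pos": [3.5,0,-2],"spin": 0},
    {"jaw": 1,"delta_pos": [3.5,0,-2],"spin": 0},
    {"jaw": 1,"delta_pos": [5,0,0],"spin": 0},
    {"jaw": 1,"delta_pos": [6,0,2],"spin": 0},
    {"jaw": 1,"delta_pos": [7,0,3.5],"spin": 0},
    {"jaw": 1,"delta_pos": [7,0,3.5],"spin": 0},
    {"jaw": 1,"delta_pos": [7,0,3.5],"spin": 0},
  ],
  squeeze=16,
)

```text
time_s: 22.25
ee_pos: [665.1, -5.1, 121.9]
ee_rot: [180.0, 0.4, 15.9]
force: [0.2, 0.2, -3.8]
gripper_width: 30.2
```

```bash
python3 - <<'E'
from rel import *
s=st();im=cams.grab_frame("wrist");save("t_w",im,(224,130,416,220),4.125)
im=cams.grab_frame("side");save("t_s",im,(180,150,300,270),5)
d=s["ee_pos"]-O;print("tcp panel",d@EX,d@EY,d@EZ)
E
```

```text
t 22.25 tcp [665.1  -5.1 121.9] rot [179.99   0.38  15.9 ] F [ 0.2   0.2  -3.85] w 30.2 q6 72.8
tcp panel -31.581094825816212 0.297068528139767 29.27106214962731
```

View pics/t_w.png

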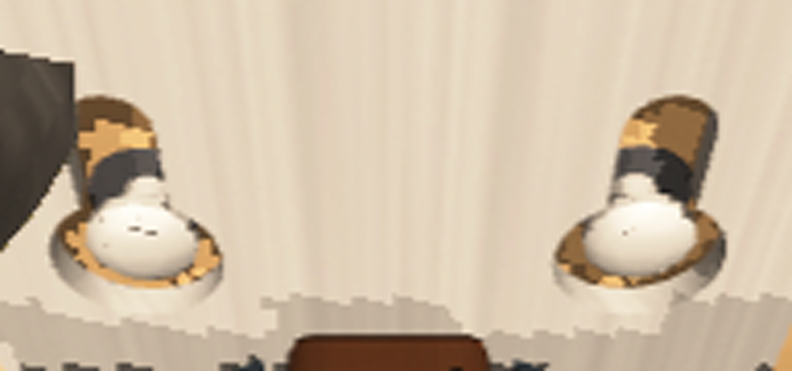

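View pics/t_s.png

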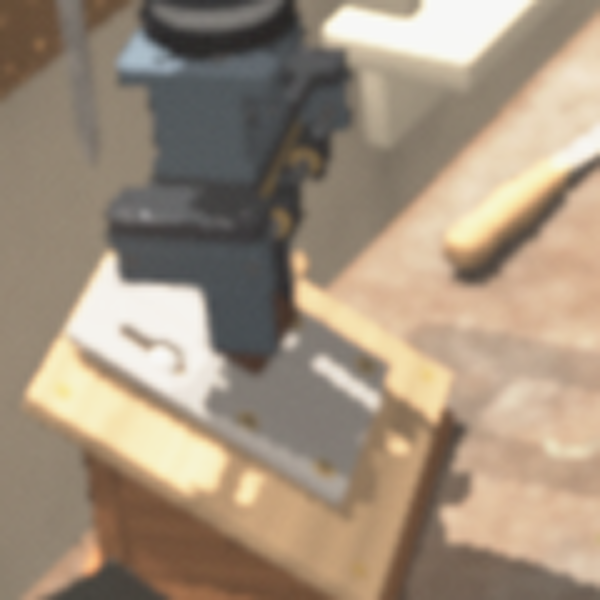

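Emit:
apply_moves(
  plan=[
    {"jaw": 1,"delta_pos": [1,0,1.5],"spin": 0},
    {"jaw": 1,"delta_pos": [2,0,3],"spin": 0},
    {"jaw": 1,"delta_pos": [3,0,4.5],"spin": 0},
    {"jaw": 1,"delta_pos": [4,0,6],"spin": 0},
    {"jaw": 1,"delta_pos": [5,0,7.5],"spin": 0},
    {"jaw": 1,"delta_pos": [5.5,0,8.5],"spin": 0},
    {"jaw": 1,"delta_pos": [5.5,0,9],"spin": 0},
    {"jaw": 1,"delta_pos": [5.5,0,9],"spin": 0},
  ],
  squeeze=12,
)

```text
time_s: 23.35
ee_pos: [669.3, -3.9, 115.2]
ee_rot: [180.0, 0.4, 15.9]
force: [-5.9, -0.2, 7.3]
gripper_width: 30.1
```

```bash
python3 - <<'E'
from rel import *
s=st();im=cams.grab_frame("wrist");save("u_w",im,(224,130,416,220),4.125)
im=cams.grab_frame("side");save("u_s",im,(180,150,300,270),5)
d=s["ee_pos"]-O;print("tcp panel",d@EX,d@EY,d@EZ)
E
```

```text
t 23.35 tcp [669.3  -3.9 115.2] rot [179.97   0.44  15.9 ] F [-5.89 -0.16  7.31] w 30.1 q6 72.9
tcp panel -31.81733382039166 0.2972896066174337 21.25654734116246
```

View pics/u_w.png

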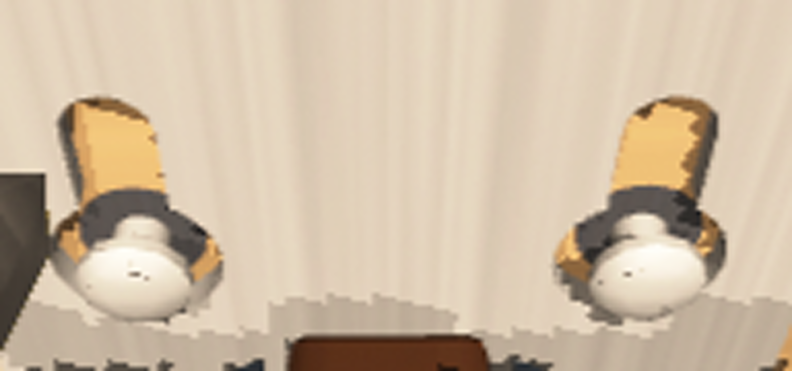

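View pics/u_s.png

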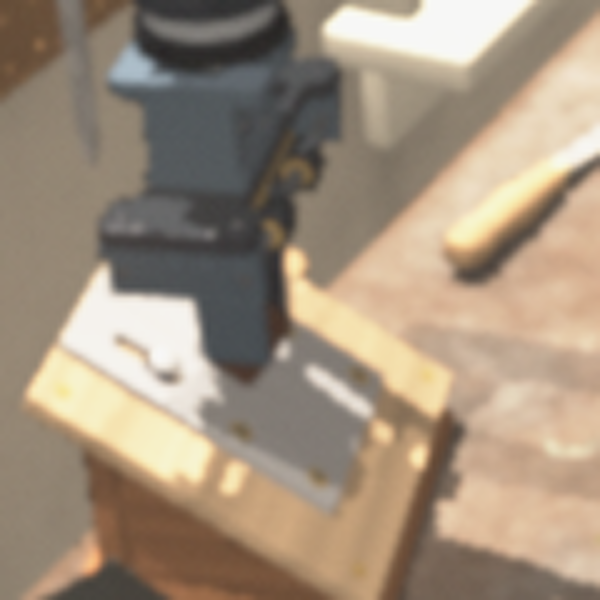

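Emit:
apply_moves(
  plan=[
    {"jaw": 1,"delta_pos": [0,0,1],"spin": 0},
    {"jaw": 1,"delta_pos": [-4,0,3.5],"spin": 0},
    {"jaw": 1,"delta_pos": [-8,0,6.5],"spin": 0},
    {"jaw": 1,"delta_pos": [-12,0,9],"spin": 0},
    {"jaw": 1,"delta_pos": [-16,0,12],"spin": 0},
    {"jaw": 1,"delta_pos": [-20,0,15],"spin": 0},
    {"jaw": 1,"delta_pos": [-23,0,17],"spin": 0},
    {"jaw": 1,"delta_pos": [-23,0,17],"spin": 0},
  ],
  squeeze=20,
)

```text
time_s: 24.45
ee_pos: [649.4, -10.0, 100.5]
ee_rot: [179.9, 0.1, 15.9]
force: [1.0, 0.2, 8.9]
gripper_width: 29.7
```

```bash
python3 - <<'E'
from rel import *
s=st();im=cams.grab_frame("wrist");save("v_w",im,(224,130,416,220),4.125)
im=cams.grab_frame("side");save("v_s",im,(180,150,300,270),5)
d=s["ee_pos"]-O;print("tcp panel",d@EX,d@EY,d@EZ)
E
```

```text
t 24.45 tcp [649.4 -10.  100.5] rot [1.7989e+02 6.0000e-02 1.5910e+01] F [1.02 0.18 8.9 ] w 29.7 q6 72.3
tcp panel -57.29934992582134 -0.15729279599103735 21.242245307335498
```

View pics/v_w.png

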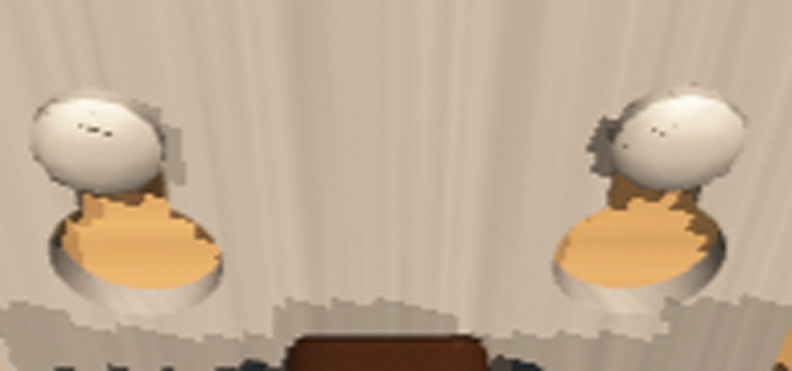

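View pics/v_s.png

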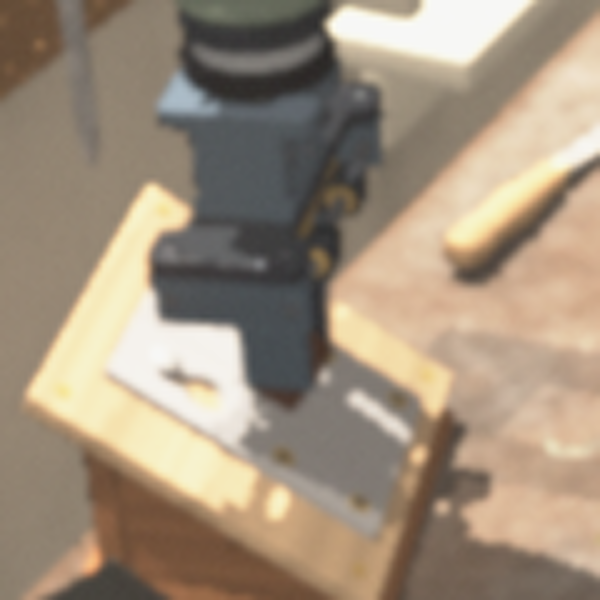

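Emit:
apply_moves(
  plan=[
    {"jaw": 1,"delta_pos": [-2,0,1.5],"spin": 0},
    {"jaw": 1,"delta_pos": [-4,0,3],"spin": 0},
    {"jaw": 1,"delta_pos": [-6,0,4],"spin": 0},
    {"jaw": 1,"delta_pos": [-7,0,5],"spin": 0},
    {"jaw": 1,"delta_pos": [-7,0,5],"spin": 0},
    {"jaw": 1,"delta_pos": [-7,0,5],"spin": 0},
    {"jaw": 1,"delta_pos": [-7,0,5],"spin": 0},
    {"jaw": 1,"delta_pos": [-7,0,5],"spin": 0},
  ],
)

```text
time_s: 25.55
ee_pos: [649.3, -10.2, 100.4]
ee_rot: [179.8, -0.9, 15.9]
force: [6.0, 4.5, 13.6]
gripper_width: 29.6
```

```bash
python3 - <<'E'
from rel import *
s=st();im=cams.grab_frame("wrist");save("w_w",im,(224,130,416,220),4.125)
d=s["ee_pos"]-O;print("tcp panel",d@EX,d@EY,d@EZ, s["force"]@EX,s["force"]@EZ)
E
```

```text
t 25.55 tcp [649.3 -10.2 100.4] rot [179.77  -0.92  15.9 ] F [ 6.04  4.5  13.61] w 29.6 q6 72.1
tcp panel -57.45752329180456 -0.2593677076200523 21.12739140550119 13.56845656699104 7.110501800194411
```

View pics/w_w.png

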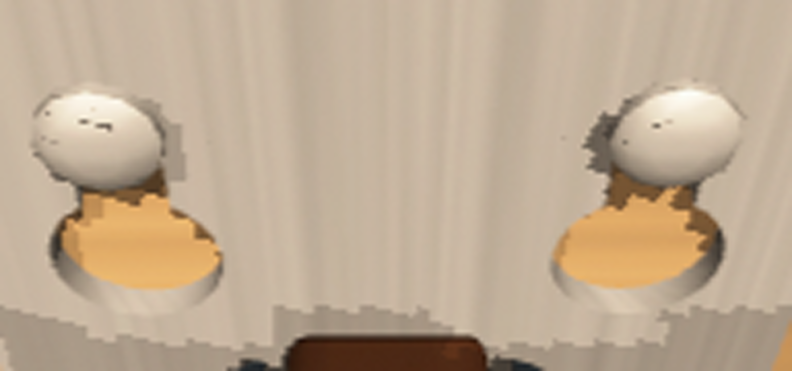

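Emit:
apply_moves(
  plan=[
    {"jaw": 1,"delta_pos": [0,0,0],"spin": 0},
    {"jaw": 1,"delta_pos": [0,0,0],"spin": 0},
    {"jaw": 0.5,"delta_pos": [0,0,0],"spin": 0},
    {"jaw": 0.4,"delta_pos": [0,0,0],"spin": 0},
    {"jaw": 0.4,"delta_pos": [0,0,0],"spin": 0},
    {"jaw": 0.4,"delta_pos": [0,0,-1],"spin": 0},
    {"jaw": 0.4,"delta_pos": [0,0,-3],"spin": 0},
    {"jaw": 0.4,"delta_pos": [0,0,-5],"spin": 0},
  ],
)

```text
time_s: 26.6
ee_pos: [649.3, -10.2, 105.5]
ee_rot: [179.8, -0.9, 15.9]
force: [0.5, -0.2, -0.6]
gripper_width: 54.7
```

Emit:
apply_moves(
  plan=[
    {"jaw": 0.4,"delta_pos": [0,0,-10],"spin": 0},
    {"jaw": 0.4,"delta_pos": [0,0,-30],"spin": 0},
    {"jaw": 0.4,"delta_pos": [-10,0,-60],"spin": 0},
    {"jaw": 0.4,"delta_pos": [-30,0,-90],"spin": 0},
    {"jaw": 0.4,"delta_pos": [-60,0,-110],"spin": 0},
    {"jaw": 0.4,"delta_pos": [-90,0,-120],"spin": 0},
    {"jaw": 0.4,"delta_pos": [-90,0,-120],"spin": 0},
    {"jaw": 0.4,"delta_pos": [-90,0,-120],"spin": 0},
  ],
)

```text
time_s: 27.6
ee_pos: [561.4, -34.8, 224.4]
ee_rot: [179.8, -1.0, 15.9]
force: [0.5, 0.2, -0.4]
gripper_width: 54.7
```

```bash
python3 - <<'E'
from rel import *
s=st();im=cams.grab_frame("wrist");save("x_w",im,None,1.25)
im=cams.grab_frame("side");save("x_s",im,(180,130,460,310),2.8)
im=cams.grab_frame("top");save("x_t",im,(170,60,490,330),2.4)
E
```

```text
t 27.6 tcp [561.4 -34.8 224.4] rot [179.75  -1.01  15.9 ] F [ 0.52  0.18 -0.35] w 54.7 q6 69.3
```

View pics/x_w.png

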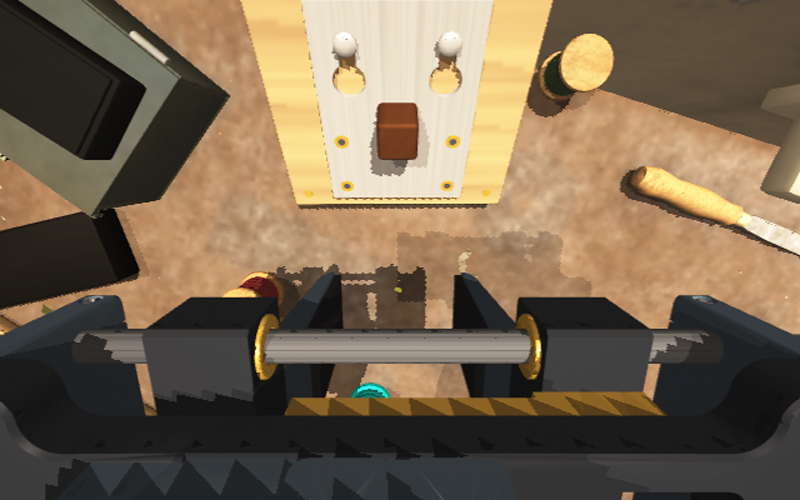

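View pics/x_s.png

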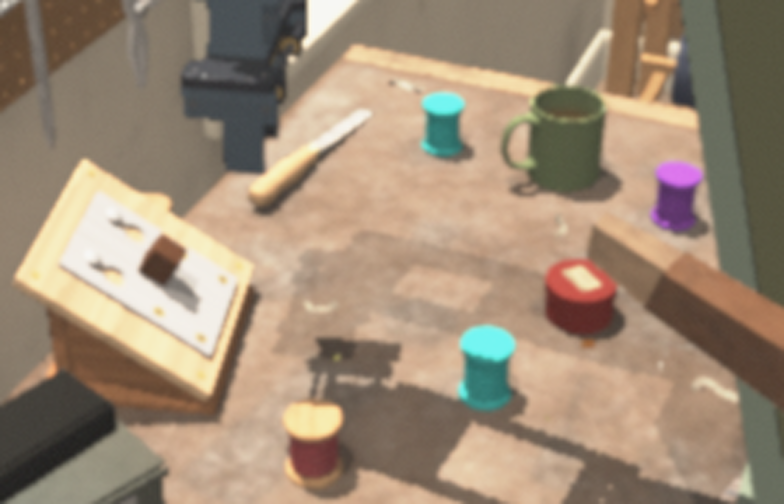

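View pics/x_t.png

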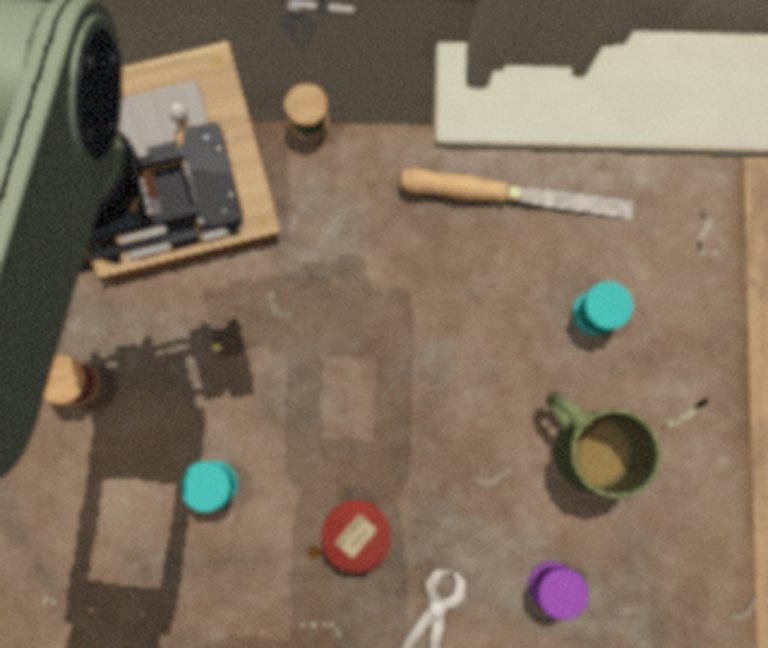

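```bash
python3 - <<'E'
from workcell import env
print(env.job_done())
E
```

```text
the job is handed in; nothing more can be done
None
```

The template is mounted and locked on the board, and I've handed the job in; no verdict came back. It finished at about 28 s on the robot's clock, against the 61 s limit.

**Red spool:** I took it off the template and stood it upright on the bench at about (449, 89) mm.

**Template:** I gripped it lightly by its block and pressed it flat on the lower part of the board so it took the 35° tilt. Then I carried it up, pressed both keyholes over the stud heads, and slid it down the slope. It moved about 25.6 mm and then did not move under a further pull, with about 14 N of resistance.

**Last checks:**
- **Plate:** it looks flat in the wrist and side views, with both stud heads over the slot ends.
- **Red spool:** it still stands upright.
- **Other things:** the mug, red tin, green spool and look-alikes appear at the same pixels as at the start.
- **Gripper:** it is clear of everything, with no force beyond sensor noise.

**Disagreements on the way:**
- The board position from the wrist camera differed by about 2 mm from the other two cameras. I corrected this by looking at the studs through the keyholes before pressing down.
- A wrist-view fit of the red spool in the grip gave about 4° of tilt and a top 12 mm lower than expected. The side view showed it upright, and it stands correctly.

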